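# Check three gas cartridges on the balance

### The job

Check the gas cartridges against the check weight: move the cartridge that stands in the check weight's tray into the empty cell of the other tray, pressed gently past its spring pad until it is fully home on the cell floor, so that all three stand opposite the weight. Then nudge the brass rider along its rail with a light fingertip, never clamping it, until the balance comes to rest level, and let go. The balance is delicate: do not drop things into it or press hard on it, and leave the other things on the bench where they are.

Things in the scene. Friction and masses are not known exactly. Their poses are not given: they have to be found in the camera images.
- balance: the balance's fixed base, a grey plate 250 mm (its x) by 130 mm on the table, with two cheeks carrying the pivot. Origin: centre of its underside. The rocker runs along its y axis. Pivot axis: along x, 85 mm above the origin. With the rocker level the cell floors are 50 mm above the table.
- rocker (a joint): angle of the rocker, rad: 0 is level, positive has the left (+y of balance) tray up; stops at -0.06 and +0.06. Settles in about 2 s once untouched; any light push tips it. With the three cartridges opposite the check weight, 1 mm of rider travel to the left lowers the left tray by about 0.004 rad (between the stops).
- tray_left (a point): aluminium tray at the rocker's +y end, 150 mm from the pivot, 160 mm (its x) by 35 mm (its y): three square cells, 26.6 mm inside, 25 mm deep, at x = -50, 0, +50 mm. Origin: middle cell's floor centre; frame tilts with the rocker. A spring pad 18 mm above each floor, in the wall away from the pivot, holds a part against the inner wall: about 5 N to push in or pull out (the tray gives way to 2 N until at its stop).
- tray_right (a point): aluminium tray at the rocker's -y end, 150 mm from the pivot, 160 mm (its x) by 35 mm (its y): three square cells, 26.6 mm inside, 25 mm deep, at x = -50, 0, +50 mm. Origin: middle cell's floor centre; frame tilts with the rocker. A spring pad 18 mm above each floor, in the wall away from the pivot, holds a part against the inner wall: about 5 N to push in or pull out (the tray gives way to 2 N until at its stop).
- rider: brass sliding weight, 0.15 kg, on the rocker's rail: foot 30 by 24 mm, 12 mm high, and an upright fin 30 mm wide across the rail, 14 mm thick along it (7 mm either side of the origin), up to 56 mm above the origin. Origin: centre of its underside, 8.5 mm above the pivot axis when level. Slides along y against about 2 N of friction and stays where it is left.
- rider_top (a point): centre of the top of the rider's fin. The rider starts 38 to 55 mm out on the left (+y) side.
- rail_mid (a point): middle of the rail's upper face, over the pivot; the rail is 14 mm wide and runs along y; the rider travels 60 mm to either side. With the cartridges together, the rider balances the rocker somewhere within 30 mm of here, depending on the cartridges' real masses.
- check_weight: the check weight, plain steel, 0.30 kg (as three cartridges): domed foot 24 mm diameter and 30 mm high, body 40 mm diameter from 30 to 62 mm, small knob 22 mm wide on top, 80 mm tall. Origin: centre of its foot. Stands in a cell of one of the trays with one cartridge in the same tray.
- cart1: gas cartridge, plain steel, 24 mm diameter, 86 mm tall: domed foot (radius 12 mm), straight body from 12 to 56 mm, rounded shoulder to 68 mm and a 10 mm neck. About 0.10 kg, each up to 10 % off. Origin: lowest point of its foot, z up along it. Stands in a cell of a tray, foot on the cell floor; grip it above the cell rim.
- cart2: gas cartridge, plain steel, 24 mm diameter, 86 mm tall: domed foot (radius 12 mm), straight body from 12 to 56 mm, rounded shoulder to 68 mm and a 10 mm neck. About 0.10 kg, each up to 10 % off. Origin: lowest point of its foot, z up along it. Stands in a cell of a tray, foot on the cell floor; grip it above the cell rim.
- cart3: gas cartridge, plain steel, 24 mm diameter, 86 mm tall: domed foot (radius 12 mm), straight body from 12 to 56 mm, rounded shoulder to 68 mm and a 10 mm neck. About 0.10 kg, each up to 10 % off. Origin: lowest point of its foot, z up along it. Stands in a cell of a tray, foot on the cell floor; grip it above the cell rim.
- washer: steel washer, 30 mm across, 5 mm thick, lying on the balance's base; origin: underside (bystander)
- oil_bottle: white bottle, 60 mm diameter, 150 mm tall; origin: underside (bystander)
- spanner: open-ended spanner, 190 mm, lying flat (bystander)
- screwdriver: screwdriver, 200 mm, lying (bystander)
- parts_bin: grey open bin, 140 by 180 by 70 mm; origin: underside (bystander)
- spool: wire spool lying flat, 90 mm diameter, 45 mm high; origin: underside (bystander)
- grease_can: metal can, 66 mm diameter, 70 mm tall; origin: underside (bystander)
Mind the look-alikes: they are no part of the job. What is shaped like the cart3 but green is not meant.

How it is judged:
On the way:
1. the three cartridges stand fully home in one tray, the check weight in the other, nothing touched by the fingers (((z of cart1 in the frame of tray_left between -0.004 and 0.004 m and y of cart1 in the frame of tray_left between -0.008 and 0.008 m and x of cart1 in the frame of tray_left between -0.062 and 0.062 m and z of cart2 in the frame of tray_left between -0.004 and 0.004 m and y of cart2 in the frame of tray_left between -0.008 and 0.008 m and x of cart2 in the frame of tray_left between -0.062 and 0.062 m and z of cart3 in the frame of tray_left between -0.004 and 0.004 m and y of cart3 in the frame of tray_left between -0.008 and 0.008 m and x of cart3 in the frame of tray_left between -0.062 and 0.062 m and z of check_weight in the frame of tray_right between -0.004 and 0.004 m and y of check_weight in the frame of tray_right between -0.008 and 0.008 m and x of check_weight in the frame of tray_right between -0.062 and 0.062 m) or (z of cart1 in the frame of tray_right between -0.004 and 0.004 m and y of cart1 in the frame of tray_right between -0.008 and 0.008 m and x of cart1 in the frame of tray_right between -0.062 and 0.062 m and z of cart2 in the frame of tray_right between -0.004 and 0.004 m and y of cart2 in the frame of tray_right between -0.008 and 0.008 m and x of cart2 in the frame of tray_right between -0.062 and 0.062 m and z of cart3 in the frame of tray_right between -0.004 and 0.004 m and y of cart3 in the frame of tray_right between -0.008 and 0.008 m and x of cart3 in the frame of tray_right between -0.062 and 0.062 m and z of check_weight in the frame of tray_left between -0.004 and 0.004 m and y of check_weight in the frame of tray_left between -0.008 and 0.008 m and x of check_weight in the frame of tray_left between -0.062 and 0.062 m)) and contact force between the fingers and cart1 below 0.1 N and contact force between the fingers and cart2 below 0.1 N and contact force between the fingers and cart3 below 0.1 N), for 0.2 s.
At the end, for the whole second after the job is handed in: All three cartridges stand in one tray and the check weight in the other, each with its foot within 4 mm of the cell floor; the rocker is at rest (under 0.03 rad/s) within 0.015 rad of level (((z of cart1 in the frame of tray_left between -0.004 and 0.004 m and y of cart1 in the frame of tray_left between -0.008 and 0.008 m and x of cart1 in the frame of tray_left between -0.062 and 0.062 m and z of cart2 in the frame of tray_left between -0.004 and 0.004 m and y of cart2 in the frame of tray_left between -0.008 and 0.008 m and x of cart2 in the frame of tray_left between -0.062 and 0.062 m and z of cart3 in the frame of tray_left between -0.004 and 0.004 m and y of cart3 in the frame of tray_left between -0.008 and 0.008 m and x of cart3 in the frame of tray_left between -0.062 and 0.062 m and z of check_weight in the frame of tray_right between -0.004 and 0.004 m and y of check_weight in the frame of tray_right between -0.008 and 0.008 m and x of check_weight in the frame of tray_right between -0.062 and 0.062 m) or (z of cart1 in the frame of tray_right between -0.004 and 0.004 m and y of cart1 in the frame of tray_right between -0.008 and 0.008 m and x of cart1 in the frame of tray_right between -0.062 and 0.062 m and z of cart2 in the frame of tray_right between -0.004 and 0.004 m and y of cart2 in the frame of tray_right between -0.008 and 0.008 m and x of cart2 in the frame of tray_right between -0.062 and 0.062 m and z of cart3 in the frame of tray_right between -0.004 and 0.004 m and y of cart3 in the frame of tray_right between -0.008 and 0.008 m and x of cart3 in the frame of tray_right between -0.062 and 0.062 m and z of check_weight in the frame of tray_left between -0.004 and 0.004 m and y of check_weight in the frame of tray_left between -0.008 and 0.008 m and x of check_weight in the frame of tray_left between -0.062 and 0.062 m)) and value of joint rocker between -0.015 and 0.015 rad and velocity of joint rocker between -0.03 and 0.03 rad/s); the robot touches nothing.
It fails at once if a cartridge is pressed, wedged or dropped against the balance's rocker (trays included) with more than 35 N (all its contact forces added up) (contact force between any of cart1, cart2, cart3 and rocker above 35 N).
It fails at once if the fingers press on the rocker or its trays, or clamp or push the rider, with more than 12 N (contact force between the fingers and rocker above 12 N).
It fails at once if a bystander on the bench is moved by more than 25 mm, or the washer leaves the balance base (distance of any of oil_bottle, spanner, screwdriver, parts_bin, spool, grease_can from where it was at the start of the episode above 0.025 m or z of washer in the frame of balance above 0.03 m or z of washer in the frame of balance below 0.005 m).
It also fails if it takes over 72 s, if anything falls off the work surface, if the arm or the gripper's body presses on something with over 40 N, if the wrist force passes 120 N, or if a joint passes its speed limit or range.

### The arm

A 6-joint arm with a two-finger parallel gripper is mounted at the origin on the work surface. World frame = base frame: x ahead of the robot, y to its left, z up, the work surface at z = 0. Lengths are in m, angles in rad, forces in N, time in s.
With the tool pointing down it reaches from about 0.4 to 0.925 m from the base axis. Payload 12.5 kg.
Tool frame: the origin (TCP) lies on the mounting face of the last link; the fingertips stand 190 mm ahead of it and the grasp point (between the pads) lies 171 mm ahead of it (bot.hold_point_z is the distance from the TCP to the grasp point, in m); z points along the fingers, y is the direction in which the jaws open and shut (so a half turn about z gives the same grasp; the last joint's range is limited). The gripper opens to 95 mm and grips with 3 to 60 N. Pads are 20 mm wide; open, the fingers measure 119 mm over their backs; the gripper's body (75 mm by 180 mm) begins 59 mm behind the grasp point.
Start: joints at [1.166, 0.491, 1.559, -0, 1.092, -0.106], TCP at [0.184, 0.597, 0.405] pointing down, gripper open.
Joint ranges: [-3.1, 3.1], [-0.84, 2.19], [0.05, 2.79], [-1.13, 4.28], [0.06, 2.93], [-2.69, 2.69]. Speed limits (rad/s): [2.22, 2.22, 2.79, 3.14, 3.14, 3.14].

### API

Orientations are given as a unit quaternion [w, x, y, z].
In Python, from cell import sensors, vision, job_done, bot gives the robot as it stands. The module is installed in compiled form; this text tells all that it offers.
- The arm moves only by the shell command python3 -m pendant 'ROWS' [FORCE]. ROWS is JSON, one flat list of numbers, 5 for each row, row after row: the shift along the tool's x, y, z in mm, then the turn about the tool's z in degrees, then the finger opening in mm, from 0 to 95.1. In form: [dx, dy, dz, roll, claw, dx, dy, dz, roll, claw, ...]. A call has 1 to 5 rows; each row is the pose to reach, as a shift and turn from the pose commanded when the call began, along the tool's axes at that moment; what a row does not reach only later rows make up. A row lasts 1/12 s, in which the tool goes at most 41.7 mm and 7.16 degrees, less where a joint would pass 70% of its speed; a pose out of reach is approached as far as the arm can. A call with a gripper value outside its range is refused whole. The fingers move at their own pace and stop on an object; FORCE is the grip in N (left out, the last holds). Time passes only in rows, so rows that repeat a pose let the fingers close. It gives the time, the measured TCP pose, the force and the opening at its end, in the units of the state.
- sensors.observe(): the state, without advancing time (a new reading comes with each control period).
- vision.read_camera(name): name is "scene" or "top" or "wrist"; returns a dict with "pixels" (400x640x3 uint8, red, green, blue), "z_map" (400x640 float32, m along the optical axis (not along the pixel's ray), 0 where there is no reading), "mtx" (3x3 intrinsics, pixels), "k1" (the pictures are not rectified: a ray, as slopes to the right and down, at radius r is drawn at 1 + k1 r^2 times it, then the intrinsics apply), "R" (3x3) and "t" (3): a world point X has camera coordinates R X + t. Camera axes: x right, y down, z forward; pixel columns grow to the right and rows downward; lengths in m; the calibration is good to about 2 mm. A picture is of the moment at which its call begins.
- job_done(): hands the job in, once; it reports no verdict.
The state is a dict: "clock": time; "q": joint angles; "joint_velocities": joint speeds; "joint_efforts": joint torques, N m; "tool_pos": TCP position; "orientation": TCP orientation; "contact_force": force on the tool from outside, world axes, zero at the start; "ft_torque": the same for the moment, N m; "width": opening from 0.0 (shut) to 1.0 (fully open).
Only numpy, scipy, OpenCV 4.12 (cv2) and the standard library are available. Lean on these libraries where they do the work, as an engineer would, in place of code of your own. Each camera call takes 0.05 s, during which the arm holds its last target.

## Working session

There is one attempt and no reset: what is moved stays moved. The work goes in short steps, Python scripts to look and compute and a shell command to move; the robot and the scene stay as the last step left them, time stands still between calls to the robot, and variables do not carry over. Pictures are saved under pics/ and viewed, and the job is handed in when it is done.

```bash
ls; mkdir -p pics; cat > h.py <<'E'
import numpy as np, cv2
from cell import sensors, vision, job_done, bot
def cam(name, fn=None):
    c=vision.read_camera(name)
    if fn: cv2.imwrite('pics/'+fn, c['pixels'][:,:,::-1])
    np.savez('last_'+name+'.npz', **c)
    return c
def pts(c,uv,z=None):
    """pixel uv (N,2) + depth -> world"""
    uv=np.atleast_2d(np.array(uv,float)); K=c['mtx']
    d=np.array([(uv[:,0]-K[0,2])/K[0,0],(uv[:,1]-K[1,2])/K[1,1]]).T
    s=d.copy()
    for _ in range(10):
        r2=(s**2).sum(1,keepdims=True); s=d/(1+c['k1']*r2)
    rays=np.c_[s,np.ones(len(s))]
    return rays
def world(c,uv,dep=None,plane=None):
    r=pts(c,uv); R=c['R'];t=c['t']; uv=np.atleast_2d(uv).astype(int)
    C=-R.T@t; dw=r@R
    if plane is not None: k=(plane-C[2])/dw[:,2]
    else: k=c['z_map'][uv[:,1],uv[:,0]] if dep is None else np.array(dep)
    return C+dw*np.asarray(k)[:,None] if np.ndim(k) else C+dw*k
def cloud(c):
    v,u=np.mgrid[0:400,0:640]; uv=np.c_[u.ravel(),v.ravel()]
    return world(c,uv).reshape(400,640,3)
E
python3 - <<'E'
from h import *
s=sensors.observe(); print(s)
for n in ['scene','top','wrist']:
    c=cam(n,n+'0.png'); print(n,c['mtx'].tolist(),c['k1'],c['R'].tolist(),c['t'])
E
```

```text
pics
{'clock': 0.0, 'q': array([ 1.16641603e+00,  4.91533077e-01,  1.55946317e+00,  8.65867601e-06,
        1.09167505e+00, -1.05645896e-01]), 'joint_velocities': array([-0.00219869,  0.00053427, -0.00218184,  0.00149568,  0.00072631,
        0.00111443]), 'joint_efforts': array([-3.45094370e-03, -6.12652659e+01, -2.58173597e+01,  6.90675876e-02,
        4.83289815e-02, -8.26741052e-05]), 'tool_pos': array([0.18393334, 0.59727948, 0.40417336]), 'orientation': array([-1.39765884e-04,  1.48814362e-01,  9.88865003e-01, -5.20915226e-04]), 'contact_force': array([ 0.09280613, -0.56824076,  1.37764158]), 'ft_torque': array([ 0.02663444, -0.01941847, -0.00458176]), 'width': 0.999646526509753}
scene [[435.44043535527254, 0.0, 310.82906144031966], [0.0, 435.44043535527254, 201.26170314755404], [0.0, 0.0, 1.0]] 0.030897258903540073 [[-0.7041123414391743, 0.709862771827266, -0.01790686479411447], [0.4830810945274564, 0.4603803366778064, -0.7447701670385197], [-0.5204406467054609, -0.533052333991833, -0.6670807615893752]] [ 0.395826   -0.15734929  1.47116141]
top [[467.0766459069784, 0.0, 320.88179684999494], [0.0, 467.0766459069784, 198.21659385388148], [0.0, 0.0, 1.0]] -0.016795740340094057 [[0.002185143540570085, -0.9999263373682806, -0.01193922045037233], [-0.9904408700965726, -0.0005174333712389054, -0.13793699686831754], [0.13792065831502917, 0.012126504028854037, -0.9903690422817077]] [-0.00882949  0.55942791  1.31254786]
wrist [[300.7499338330439, 0.0, 320.3680206083075], [0.0, 300.7499338330439, 206.47767321475408], [0.0, 0.0, 1.0]] -0.053837288996627444 [[0.2945949520391054, 0.9556209244842666, -0.0015693695911868475], [0.9231859914435904, -0.28417103700820356, 0.25879421733879315], [0.2468631998403029, -0.07768829006690083, -0.9659312036325823]] [-0.62464947 -0.02946241  0.38918418]
```

View pics/scene0.png

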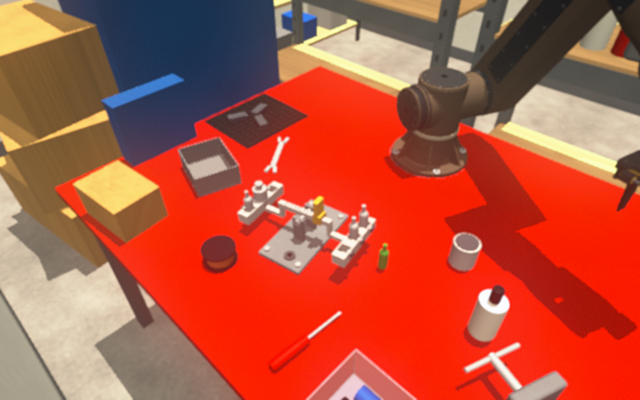

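View pics/top0.png

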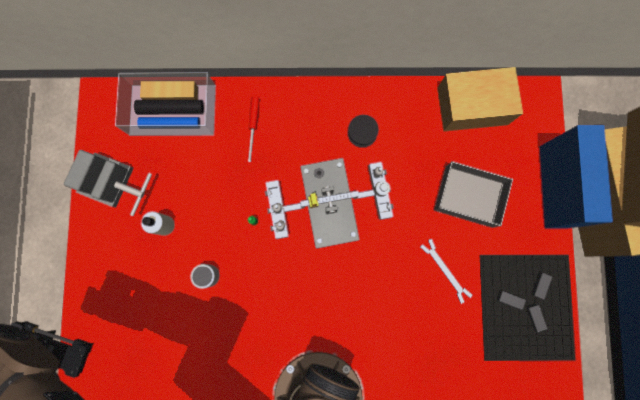

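View pics/wrist0.png

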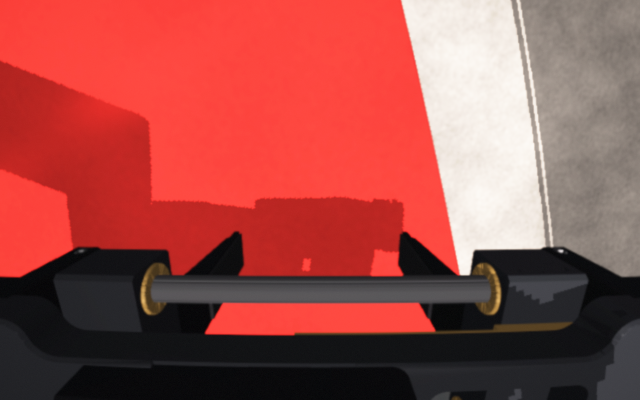

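```bash
python3 - <<'E'
from h import *
c=dict(np.load('last_top.npz')); im=c['pixels'][145:265,235:415,::-1]
cv2.imwrite('pics/top0c.png',cv2.resize(im,None,fx=4.4,fy=4.4,interpolation=cv2.INTER_CUBIC))
c=dict(np.load('last_scene.npz')); im=c['pixels'][160:290,220:410,::-1]
cv2.imwrite('pics/scene0c.png',cv2.resize(im,None,fx=4.2,fy=4.2,interpolation=cv2.INTER_CUBIC))
E
```

```text
(no output)
```

View pics/top0c.png

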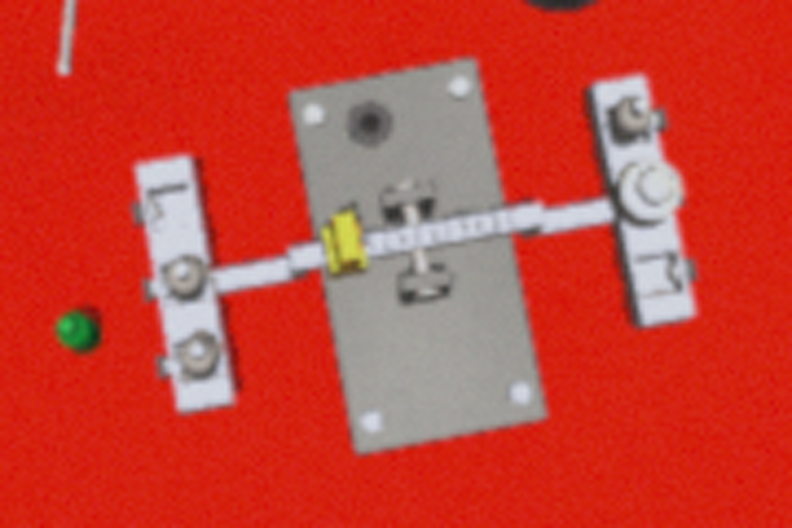

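View pics/scene0c.png

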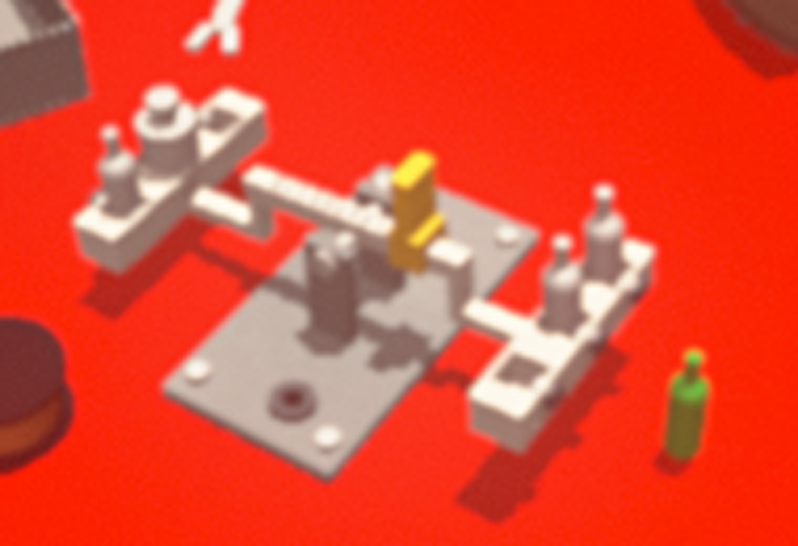

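```bash
python3 - <<'E'
from h import *
c=dict(np.load('last_top.npz')); P=cloud(c)
f=lambda u,v:(235+u/4.4,145+v/4.4)
for n,u,v in [('s1',313,113),('s2',459,86),('s3',370,421),('s4',520,393),('carA',184,277),('carB',199,354),('carR',631,118),('cw',655,187),('rider',343,240),('Lend1',165,165),('Lend2',208,404),('Rend1',620,82),('Rend2',665,318),('washer',370,124)]:
    p=f(u,v); q=tuple(np.round(p).astype(int))
    print(n,np.round(p,1),np.round(P[q[1],q[0]],4), c['z_map'][q[1],q[0]])
w=dict(np.load('last_wrist.npz')); print(-w['R'].T@w['t'])
# plate
im=c['pixels'].astype(int); m=(im.max(2)-im.min(2)<30)&(abs(P[:,:,2]-0.012)<0.012)&(abs(P[:,:,1])<.12)&(P[:,:,0]>.3)&(P[:,:,0]<.75)
print(m.sum(), np.median(P[m][:,2]))
mm=m.astype(np.uint8)*255; cs,_=cv2.findContours(mm,0,2); k=max(cs,key=cv2.contourArea)
b=cv2.boxPoints(cv2.minAreaRect(k)); print(b); W=world(c,b,plane=np.median(P[m][:,2])); print(W, W.mean(0))
E
```

```text
s1 [306.1 170.7] [0.6436 0.0364 0.0187] 1.3832259
s2 [339.3 164.5] [ 0.6627 -0.0615  0.0137] 1.3896106
s3 [319.1 240.7] [ 0.437  -0.0026  0.018 ] 1.3549485
s4 [353.2 234.3] [ 0.4579 -0.1018  0.0107] 1.3639066
carA [276.8 208. ] [0.5204 0.1091 0.1274] 1.2594297
carB [280.2 225.5] [0.473  0.0986 0.1451] 1.2352918
carR [378.4 171.8] [ 0.6234 -0.1667  0.1058] 1.2916833
cw [383.9 187.5] [ 0.5758 -0.1804  0.1232] 1.2677621
rider [313.  199.5] [0.5386 0.0113 0.1538] 1.2346905
Lend1 [272.5 182.5] [0.5988 0.1288 0.0859] 1.3116117
Lend2 [282.3 236.8] [0.4447 0.0987 0.084 ] 1.2918487
Rend1 [375.9 163.6] [ 0.6543 -0.1657  0.067 ] 1.3344048
Rend2 [386.1 217.3] [ 0.5025 -0.192   0.0646] 1.3155239
washer [319.1 173.2] [ 0.6381 -0.002   0.0162] 1.3845212
[0.11514261 0.6187908  0.38256954]
3040 0.010860642214719163
[[307.8265  205.93683]
 [350.20663 197.73422]
 [358.24075 239.24374]
 [315.86063 247.44635]]
[[ 0.54032354  0.03070431  0.01086064]
 [ 0.5648014  -0.09428801  0.01086064]
 [ 0.44260839 -0.11691903  0.01086064]
 [ 0.41859882  0.00657482  0.01086064]] [ 0.49158304 -0.04348198  0.01086064]
```

```bash
cat >> h.py <<'E'
def yaw(s):
    w,x,y,z=s['orientation']; # tool y axis in world
    ty=np.array([2*(x*y-w*z),1-2*(x*x+z*z)]); return np.degrees(np.arctan2(-ty[0],ty[1]))
def go(x,y,z,yw=None,say=True):
    """shift needed in tool axes; yw = angle of tool y axis from world +y, deg"""
    s=sensors.observe(); w,a,b,c_=s['orientation']
    from scipy.spatial.transform import Rotation as Ro
    Rm=Ro.from_quat([a,b,c_,w]).as_matrix()
    d=Rm.T@(np.array([x,y,z])-s['tool_pos'])*1000
    y0=yaw(s); r=0 if yw is None else -(yw-y0)
    print('t',round(s['clock'],2),'pos',np.round(s['tool_pos'],4),'yaw',round(y0,2),'F',np.round(s['contact_force'],2),'w',round(s['width']*95.1,1),'q1,6',np.round(s['q'][[0,5]],2))
    print('shift',np.round(d,1),'roll',round(r,1))
E
python3 -c "
from h import *
go(.6275,-.17,.40,31)"
```

```text
t 0.15 pos [0.1839 0.5973 0.4043] yaw -17.12 F [-0.47  0.03 -0.07] w 95.3 q1,6 [ 1.17 -0.11]
shift [-649.8 -602.7    4.7] roll -48.1
```

```bash
python3 -m pendant '[-28,-26,0,-6,60,-57,-53,0,-12,60,-86,-80,0,-18,60,-115,-107,0,-24,60,-144,-134,0,-30,60]' 20; python3 -c "
from h import *
go(.6275,-.17,.40,31)"
```

```text
clock: 0.57
tool_pos: [0.2825, 0.4252, 0.4046]
orientation: [-0.0, -0.115, 0.993, -0.0]
contact_force: [1.3, 0.3, -0.5]
width: 0.707
t 0.57 pos [0.2825 0.4252 0.4046] yaw 13.21 F [ 1.31  0.35 -0.48] w 67.2 q1,6 [ 0.85 -0.95]
shift [-199.9 -658.3    4.7] roll -17.8
```

```bash
python3 -m pendant '[-12,-39,0,-6,60,-24,-78,0,-12,60,-36,-117,0,-18,60,-48,-156,0,-18,60,-60,-195,0,-18,60]' 20; python3 -c "
from h import *
go(.6275,-.17,.40,31)"
```

```text
clock: 0.98
tool_pos: [0.3842, 0.249, 0.4048]
orientation: [0.0, -0.267, 0.964, 0.0]
contact_force: [1.4, 1.0, -0.8]
width: 0.633
t 0.98 pos [0.3842 0.249  0.4048] yaw 30.96 F [ 1.36  0.96 -0.78] w 60.2 q1,6 [ 0.43 -1.68]
shift [   6.9 -484.4    4.8] roll -0.0
```

```bash
python3 -m pendant '[0,-40,0,0,60,0,-80,0,0,60,0,-120,0,0,60,0,-160,0,0,60,0,-200,0,0,60]' 20;python3 -m pendant '[0,-40,0,0,60,0,-80,0,0,60,0,-120,0,0,60,0,-160,0,0,60,0,-200,0,0,60]' 20; python3 -c "
from h import *
go(.6275,-.17,.40,31)"
```

```text
clock: 1.4
tool_pos: [0.487, 0.0771, 0.4048]
orientation: [0.0, -0.266, 0.964, 0.0]
contact_force: [0.2, 1.3, 0.5]
width: 0.63
clock: 1.82
tool_pos: [0.5897, -0.0946, 0.4046]
orientation: [-0.0, -0.266, 0.964, 0.0]
contact_force: [0.6, 0.5, -0.5]
width: 0.633
t 1.82 pos [ 0.5897 -0.0946  0.4046] yaw 30.86 F [ 0.58  0.5  -0.48] w 60.2 q1,6 [-0.27 -2.38]
shift [  6.2 -84.2   4.5] roll -0.1
```

```bash
python3 -m pendant '[2,-36,0,0,60,4,-70,0,0,60,6,-84,0,0,60,6,-84,0,0,60]' 20; python3 - <<'E'
from h import *
go(.6275,-.17,.40,31)
c=cam('wrist','w1.png')
E
```

```text
clock: 2.15
tool_pos: [0.6276, -0.1704, 0.4037]
orientation: [-0.0, -0.265, 0.964, 0.0]
contact_force: [0.0, 1.1, -0.1]
width: 0.634
t 2.15 pos [ 0.6276 -0.1704  0.4037] yaw 30.73 F [ 0.02  1.11 -0.15] w 60.3 q1,6 [-0.37 -2.47]
shift [-0.1  0.4  3.7] roll -0.3
```

View pics/w1.png

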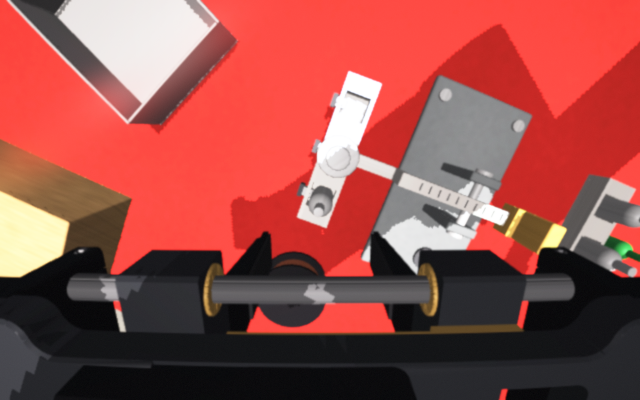

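```bash
python3 - <<'E'
from h import *
c=dict(np.load('last_wrist.npz')); P=cloud(c)
im=c['pixels'][60:240,270:390,::-1]
cv2.imwrite('pics/w1c.png',cv2.resize(im,None,fx=4,fy=3.3*1.0,interpolation=cv2.INTER_CUBIC))
# cart points: z above .105 near
g=(300,345,165,225)
sub=P[165:225,300:345]
m=(sub[:,:,2]>.100)&(np.hypot(sub[:,:,0]-.6245,sub[:,:,1]+.169)<.02)
q=sub[m]; print(len(q))
for lo in np.arange(.07,.14,.005):
    k=sub[(sub[:,:,2]>lo)&(sub[:,:,2]<lo+.005)&(np.hypot(sub[:,:,0]-.6245,sub[:,:,1]+.169)<.02)]
    if len(k): print(round(lo,3),len(k),k.mean(0).round(4),k.min(0).round(4),k.max(0).round(4))
R=P[:, :]
m=(P[:,:,2]>.055)&(P[:,:,2]<.075)&(P[:,:,1]<-.13)&(P[:,:,1]>-.23)&(P[:,:,0]>.48)&(P[:,:,0]<.68)
k=P[m]; r=cv2.minAreaRect((k[:,:2]*1000).astype(np.float32)); print(len(k),r)
E
```

```text
379
0.07 20 [ 0.62   -0.1718  0.0725] [ 0.6176 -0.1804  0.0701] [ 0.6285 -0.1607  0.075 ]
0.075 16 [ 0.6203 -0.1719  0.0768] [ 0.6178 -0.1803  0.0751] [ 0.6265 -0.1607  0.0786]
0.08 22 [ 0.6203 -0.1715  0.0823] [ 0.6177 -0.181   0.0806] [ 0.6291 -0.1607  0.0849]
0.085 23 [ 0.62   -0.1723  0.0876] [ 0.6177 -0.1809  0.0853] [ 0.627  -0.1609  0.0898]
0.09 23 [ 0.6212 -0.1723  0.0927] [ 0.618  -0.1815  0.0901] [ 0.6297 -0.1605  0.0948]
0.095 83 [ 0.6249 -0.1721  0.0981] [ 0.6179 -0.1816  0.0953] [ 0.6413 -0.1585  0.1   ]
0.1 190 [ 0.6271 -0.1712  0.1027] [ 0.6195 -0.1807  0.1   ] [ 0.639  -0.1586  0.105 ]
0.105 67 [ 0.627  -0.1698  0.1062] [ 0.6226 -0.178   0.105 ] [ 0.6351 -0.163   0.1097]
0.11 13 [ 0.6266 -0.1716  0.1128] [ 0.6254 -0.1756  0.1104] [ 0.6309 -0.167   0.1149]
0.115 13 [ 0.6266 -0.1724  0.1177] [ 0.6253 -0.1758  0.1152] [ 0.6302 -0.1687  0.12  ]
0.12 52 [ 0.6295 -0.1721  0.124 ] [ 0.6253 -0.1759  0.1203] [ 0.6346 -0.167   0.125 ]
0.125 44 [ 0.6298 -0.1712  0.1255] [ 0.6261 -0.1759  0.125 ] [ 0.6343 -0.1676  0.1267]
2905 ((581.3609008789062, -182.93316650390625), (160.4501190185547, 43.57361602783203), 10.626436233520508)
```

View pics/w1c.png

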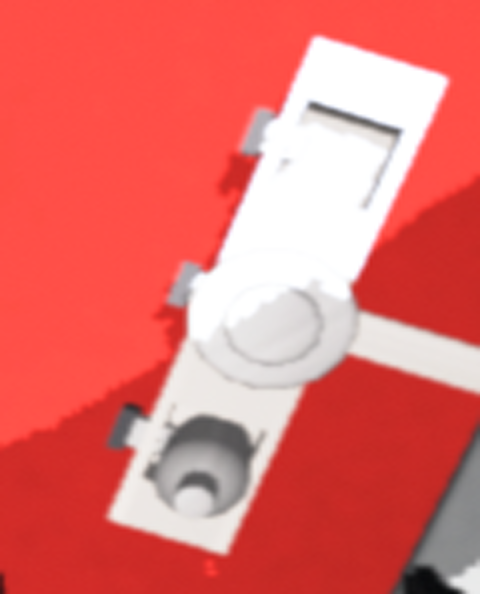

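```bash
python3 -c "
from h import *
go(.6293,-.1692,.262,31)"; python3 -m pendant '[-1,2,30,0,50,-1,2,60,0,50,-1,2,90,0,50,-1,2,120,0,50,-1,2,128,0,50]' 12;python3 - <<'E'
from h import *
go(.6293,-.1692,.262,31)
c=cam('wrist','w2.png');c=cam('scene','s2.png')
E
```

```text
t 2.2 pos [ 0.627  -0.1686  0.4038] yaw 30.78 F [-0.64  0.5  -0.4 ] w 59.8 q1,6 [-0.36 -2.47]
shift [ -1.8  -1.8 141.8] roll -0.2
clock: 2.62
tool_pos: [0.6256, -0.1635, 0.2729]
orientation: [-0.002, -0.267, 0.964, 0.002]
contact_force: [0.0, 0.7, -0.8]
width: 0.524
t 2.62 pos [ 0.6256 -0.1635  0.2729] yaw 30.95 F [ 0.02  0.67 -0.78] w 49.8 q1,6 [-0.36 -2.47]
shift [-0.3 -6.8 10.8] roll -0.0
```

View pics/w2.png

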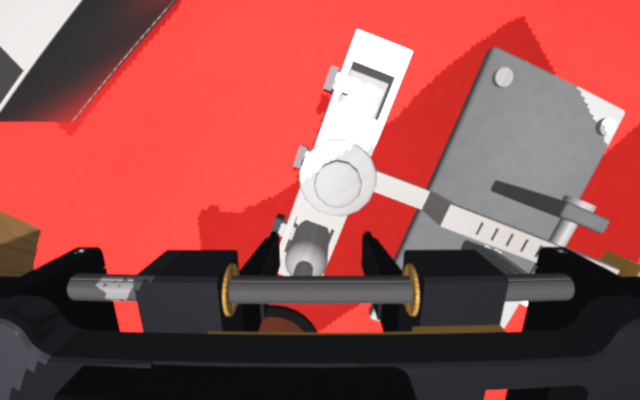

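View pics/s2.png

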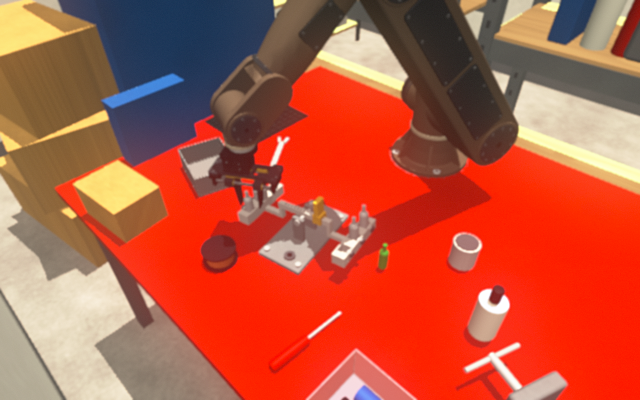

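```bash
python3 -m pendant '[0,-4,3,0,50,0,-6,7,0,50,0,-6.5,10.5,0,50,0,-6.5,10.5,0,50]' 12;python3 - <<'E'
from h import *
go(.6293,-.1692,.262,31)
c=cam('wrist','w3.png')
go(.6293,-.1692,.262,31)
E
```

```text
clock: 3.05
tool_pos: [0.6302, -0.1712, 0.2666]
orientation: [0.0, -0.266, 0.964, -0.0]
contact_force: [-1.2, 0.6, 0.4]
width: 0.526
t 3.05 pos [ 0.6302 -0.1712  0.2666] yaw 30.86 F [-1.15  0.57  0.4 ] w 50.0 q1,6 [-0.37 -2.48]
shift [-0.3  2.2  4.6] roll -0.1
t 3.1 pos [ 0.6302 -0.1712  0.2666] yaw 30.87 F [0.5  0.1  0.27] w 49.4 q1,6 [-0.37 -2.48]
shift [-0.2  2.1  4.6] roll -0.1
```

View pics/w3.png

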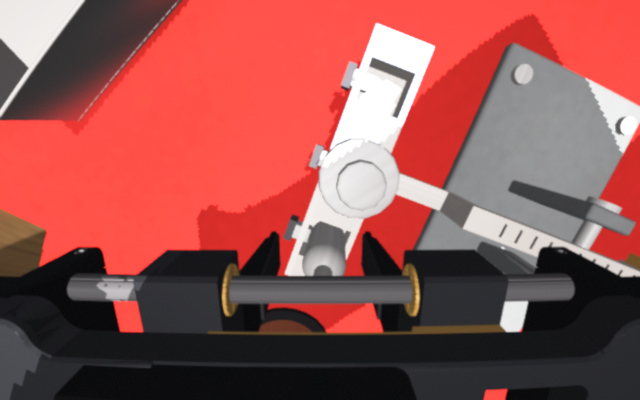

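```bash
python3 -m pendant '[0,1,2.5,0,50,0,1.7,4.5,0,50,0,1.7,4.5,0,40]' 12;python3 -m pendant '[0,0,0,0,30,0,0,0,0,26,0,0,0,0,23,0,0,0,0,20,0,0,0,0,20]' 12;python3 - <<'E'
from h import *
go(.6293,-.1692,.262,31)
c=cam('wrist','w4.png')
E
```

```text
clock: 3.35
tool_pos: [0.6291, -0.1694, 0.2614]
orientation: [-0.0, -0.266, 0.964, 0.0]
contact_force: [-1.4, -0.0, 0.1]
width: 0.494
clock: 3.77
tool_pos: [0.6292, -0.1695, 0.2618]
orientation: [-0.0, -0.266, 0.964, 0.0]
contact_force: [-1.2, 2.1, 1.4]
width: 0.257
t 3.77 pos [ 0.6292 -0.1695  0.2618] yaw 30.87 F [-1.15  2.14  1.38] w 24.5 q1,6 [-0.36 -2.47]
shift [-0.2  0.2 -0.2] roll -0.1
```

View pics/w4.png

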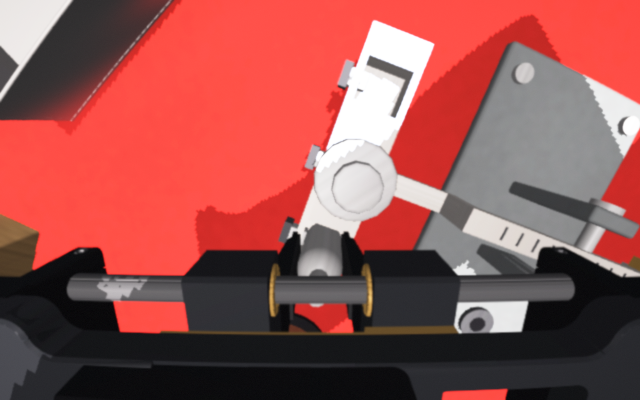

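```bash
python3 -m pendant '[0,0,0,0,15,0,0,-4,0,15,0,0,-9,0,15,0,0,-15,0,15,0,0,-22,0,15]' 20;python3 -m pendant '[0,0,-7,0,15,0,0,-14,0,15,0,0,-21,0,15,0,0,-28,0,15,0,0,-38,0,15]' 20; python3 - <<'E'
from h import *
go(.6293,-.1692,.34,31)
c=cam('scene','s5.png')
im=c['pixels'][140:290,220:410,::-1]
cv2.imwrite('pics/s5c.png',cv2.resize(im,None,fx=4,fy=4,interpolation=cv2.INTER_CUBIC))
E
```

```text
clock: 4.23
tool_pos: [0.6293, -0.1699, 0.2841]
orientation: [-0.0, -0.266, 0.964, -0.0]
contact_force: [0.5, -0.2, -4.1]
width: 0.251
clock: 4.65
tool_pos: [0.6293, -0.1696, 0.3224]
orientation: [-0.0, -0.266, 0.964, 0.0]
contact_force: [-0.5, 1.3, 0.1]
width: 0.251
t 4.65 pos [ 0.6293 -0.1696  0.3224] yaw 30.88 F [-0.49  1.28  0.05] w 23.8 q1,6 [-0.36 -2.47]
shift [ -0.2   0.3 -17.6] roll -0.1
```

View pics/s5c.png

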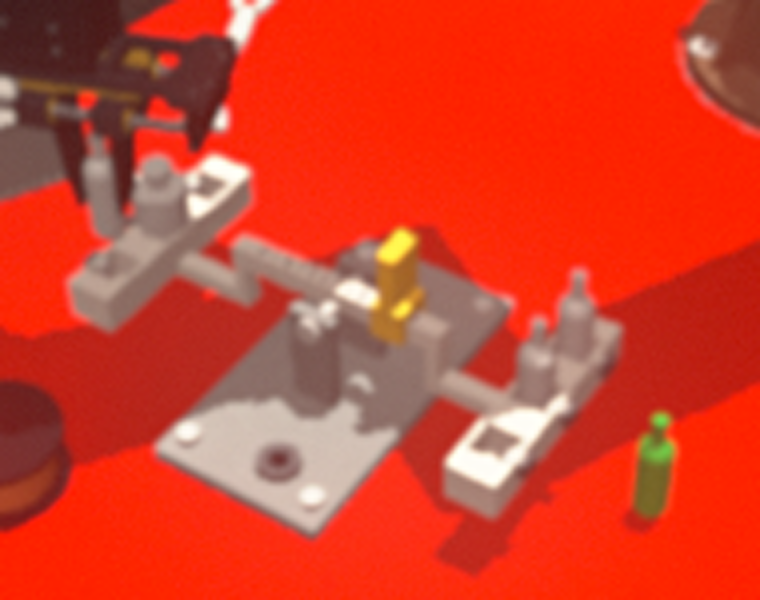

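```bash
python3 -m pendant '[0,0,-25,0,15,0,0,-50,0,15,0,0,-80,0,15]' 20; python3 - <<'E'
from h import *
go(.63,.155,.40,31)
E
```

```text
clock: 4.95
tool_pos: [0.6292, -0.1696, 0.4021]
orientation: [-0.001, -0.266, 0.964, 0.001]
contact_force: [-0.2, -0.5, -1.4]
width: 0.251
t 4.95 pos [ 0.6292 -0.1696  0.4021] yaw 30.88 F [-0.23 -0.47 -1.35] w 23.8 q1,6 [-0.36 -2.47]
shift [-167.3  278.1    2.4] roll -0.1
```

```bash
python3 -m pendant '[-18,30,0,0,15,-38,62,0,0,15,-58,96,0,0,15,-78,130,0,0,15,-98,164,0,0,15]' 20; python3 -m pendant '[-18,30,0,0,15,-38,62,0,0,15,-58,96,0,0,15,-68,113,0,0,15,-68,113,0,0,15]' 20; python3 -m pendant '[0,0,0,0,15,0,0,0,0,15]' 20; python3 - <<'E'
from h import *
c=cam('wrist','w6.png'); np.savez('w6.npz',**c)
go(.63,.155,.40,31)
E
```

```text
clock: 5.37
tool_pos: [0.6289, 0.0231, 0.4023]
orientation: [0.0, -0.266, 0.964, -0.0]
contact_force: [0.5, -0.3, -1.2]
width: 0.248
clock: 5.78
tool_pos: [0.6291, 0.1572, 0.4021]
orientation: [0.0, -0.268, 0.963, 0.0]
contact_force: [-0.4, 0.7, -1.1]
width: 0.243
clock: 5.95
tool_pos: [0.6296, 0.1527, 0.4019]
orientation: [0.0, -0.266, 0.964, -0.0]
contact_force: [0.5, -0.6, -1.7]
width: 0.245
t 6.0 pos [0.6297 0.1522 0.4019] yaw 30.83 F [ 0.1  -1.35 -1.88] w 23.7 q1,6 [ 0.14 -1.97]
shift [-1.7  2.2  1.9] roll -0.2
```

View pics/w6.png

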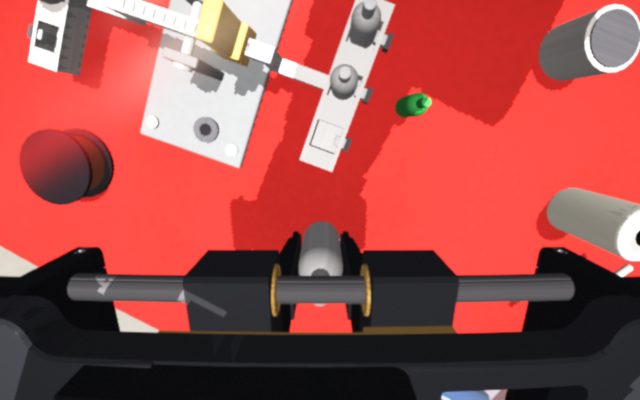

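```bash
python3 - <<'E'
from h import *
c=dict(np.load('w6.npz')); P=cloud(c)
im=c['pixels'][60:180,280:400,::-1]
cv2.imwrite('pics/w6c.png',cv2.resize(im,None,fx=5,fy=5,interpolation=cv2.INTER_CUBIC))
for uv in [(320,165),(312,160),(326,136),(322,110),(340,120),(335,100),(317,123),(322,140)]: print(uv,P[uv[1],uv[0]].round(4))
E
```

```text
(320, 165) [0.6002 0.1341 0.0821]
(312, 160) [0.6    0.1248 0.082 ]
(326, 136) [0.5735 0.1254 0.058 ]
(322, 110) [0.5542 0.1089 0.0818]
(340, 120) [0.5534 0.1283 0.0836]
(335, 100) [0.5402 0.1147 0.0824]
(317, 123) [0.567  0.1107 0.068 ]
(322, 140) [0.5792 0.1239 0.0571]
```

View pics/w6c.png

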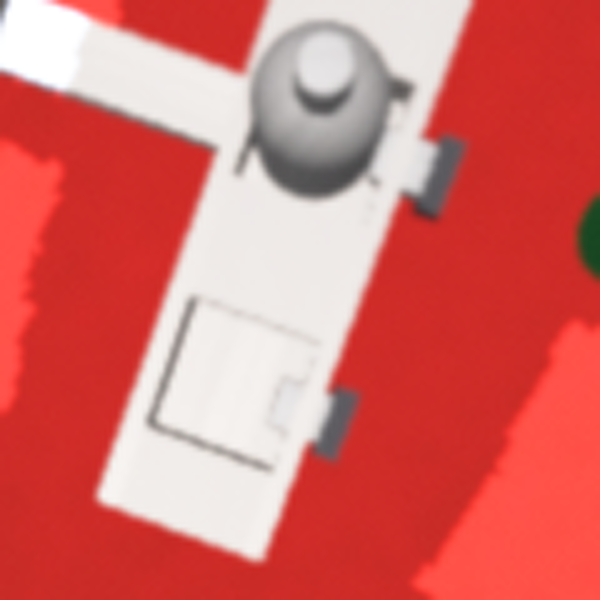

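```bash
python3 - <<'E'
from h import *
c=dict(np.load('w6.npz'))
uv=np.array([(195,298),(150,425),(271,469),(318,342),(99,499),(263,560)])/5+np.array([280,60])-.4
W=world(c,uv,plane=.0825); print(W.round(4)); print('cell',W[:4].mean(0).round(4))
print(np.linalg.norm(np.diff(W[:4],axis=0),axis=1))
ax=W[0]-W[1]; print('yaw x', np.degrees(np.arctan2(-ax[1],-ax[0])), np.degrees(np.arctan2(*(W[3]-W[0])[[0,1]])))
a=np.radians(10.9); xb=np.array([np.cos(a),np.sin(a)]); yb=np.array([-xb[1],xb[0]])
print('end edge mid -> cell', (W[4:].mean(0)[:2]-.030*xb).round(4))
# cart in hand: neck etc
P=cloud(c); s=P[210:310,290:350]
s0=sensors.observe(); tp=s0['tool_pos']; print(tp)
for lo in np.arange(.17,.28,.006):
    m=(s[:,:,2]>lo)&(s[:,:,2]<lo+.006)&(np.hypot(s[:,:,0]-tp[0],s[:,:,1]-tp[1])<.02); k=s[m]
    if len(k)>3: print(round(lo,3),len(k),((k.min(0)+k.max(0))/2-tp)[:2].round(4),k.min(0).round(4),k.max(0).round(4))
E
```

```text
[[0.5632 0.1105 0.0825]
 [0.5882 0.1152 0.0825]
 [0.5834 0.1398 0.0825]
 [0.5581 0.1349 0.0825]
 [0.6058 0.1138 0.0825]
 [0.5995 0.1478 0.0825]]
cell [0.5732 0.1251 0.0825]
[0.02549178 0.02512675 0.02579077]
yaw x 10.680688808127044 -11.79315357608603
end edge mid -> cell [0.5732 0.1252]
[0.62968976 0.15224796 0.40189175]
0.182 5 [-0.0071 -0.0052] [0.6193 0.1428 0.1864] [0.626  0.1514 0.1874]
0.188 65 [-0.0044 -0.0012] [0.6182 0.1413 0.188 ] [0.6324 0.1609 0.1939]
0.194 87 [-0.0037 -0.0014] [0.6183 0.1412 0.1941] [0.6336 0.1604 0.2   ]
0.2 109 [-0.0046 -0.001 ] [0.618 0.141 0.2  ] [0.6322 0.1615 0.206 ]
0.206 135 [-0.0062 -0.0046] [0.6123 0.1337 0.206 ] [0.6347 0.1616 0.2119]
0.212 192 [-0.0072 -0.0053] [0.6116 0.1328 0.212 ] [0.6334 0.161  0.218 ]
0.218 231 [-0.0068 -0.0053] [0.6116 0.1324 0.218 ] [0.6341 0.1616 0.224 ]
0.224 251 [-0.0067 -0.0029] [0.6119 0.1324 0.224 ] [0.6341 0.1663 0.23  ]
0.23 292 [-0.0063 -0.0027] [0.6119 0.1328 0.23  ] [0.635  0.1662 0.236 ]
0.236 592 [-0.0041 -0.0034] [0.6123 0.1332 0.236 ] [0.639  0.1644 0.242 ]
0.242 611 [-0.0054 -0.0038] [0.6125 0.1338 0.242 ] [0.6361 0.1632 0.248 ]
0.248 155 [-0.0065 -0.0044] [0.6129 0.1343 0.248 ] [0.6335 0.1614 0.254 ]
0.254 77 [-0.     -0.0011] [0.6145 0.1347 0.2541] [0.6448 0.1676 0.2599]
0.26 102 [-0.0014 -0.0013] [0.6148 0.1355 0.26  ] [0.6418 0.1665 0.266 ]
0.266 5 [ 0.0091 -0.0084] [0.6373 0.1433 0.266 ] [0.6402 0.1443 0.2668]
```

```bash
cat > hand.py <<'E'
from h import *
import sys
c=dict(np.load(sys.argv[1])) 
P=cloud(c); s=P[205:330,280:360].reshape(-1,3)
s0=sensors.observe(); tp=s0['tool_pos']; a=np.radians(yaw(s0))
ty=np.array([-np.sin(a),np.cos(a)]); tx=np.array([-np.cos(a),-np.sin(a)])
d=s[:,:2]-tp[:2]; u=d@tx; v=d@ty; h=tp[2]-s[:,2]
for lo in np.arange(.125,.225,.006):
    m=(h>lo)&(h<lo+.006)&(abs(v)<.0115)&(u>-.014)&(u<.03)
    if m.sum()>5:
        # circle fit centre with r=12: u_c = u - sqrt(144-v^2)
        uu,vv=u[m],v[m]
        print('below TCP %.3f'%lo,m.sum(),'umax %.4f'%np.percentile(uu,97),'v range %.4f %.4f'%(vv.min(),vv.max()),'uc',np.median(uu-np.sqrt(.012**2-np.clip(vv,-.0119,.0119)**2)).round(4))
E
python3 hand.py w6.npz
```

```text
below TCP 0.131 13 umax -0.0025 v range -0.0021 0.0018 uc -0.0149
below TCP 0.137 19 umax -0.0027 v range -0.0115 0.0027 uc -0.015
below TCP 0.149 87 umax 0.0050 v range -0.0115 0.0039 uc -0.0077
below TCP 0.155 605 umax 0.0093 v range -0.0115 0.0107 uc -0.0056
below TCP 0.161 418 umax 0.0114 v range -0.0115 0.0115 uc -0.0015
below TCP 0.167 164 umax 0.0118 v range -0.0112 0.0114 uc -0.0005
below TCP 0.173 149 umax 0.0115 v range -0.0115 0.0112 uc -0.0006
below TCP 0.179 134 umax 0.0115 v range -0.0114 0.0115 uc -0.0007
below TCP 0.185 121 umax 0.0113 v range -0.0113 0.0114 uc -0.0008
below TCP 0.191 107 umax 0.0113 v range -0.0112 0.0115 uc -0.001
below TCP 0.197 101 umax 0.0111 v range -0.0107 0.0114 uc -0.001
below TCP 0.203 90 umax 0.0109 v range -0.0111 0.0111 uc -0.0011
below TCP 0.209 49 umax 0.0110 v range -0.0101 0.0112 uc -0.0015
```

```bash
python3 -c "
from h import *
go(.5724,.1232,.33,31)"
```

```text
t 6.0 pos [0.6297 0.1522 0.4019] yaw 30.83 F [ 0.1  -1.35 -1.88] w 23.7 q1,6 [ 0.14 -1.97]
shift [64.1  4.4 71.9] roll -0.2
```

```bash
python3 -m pendant '[20,1,0,0,15,42,3,0,0,15,58,4,14,0,15,64,4.4,36,0,15,64,4.4,58,0,15]' 20;python3 -m pendant '[0,0,13,0,15,0,0,13,0,15,0,0,13,0,15]' 20; python3 - <<'E'
from h import *
c=cam('wrist','w7.png'); np.savez('w7.npz',**c)
c=cam('scene','s7.png')
im=c['pixels'][140:290,220:410,::-1]
cv2.imwrite('pics/s7c.png',cv2.resize(im,None,fx=4,fy=4,interpolation=cv2.INTER_CUBIC))
go(.5724,.1232,.33,31)
E
python3 hand.py w7.npz
```

```text
clock: 6.42
tool_pos: [0.5714, 0.1223, 0.3442]
orientation: [0.001, -0.265, 0.964, -0.0]
contact_force: [1.2, -0.3, -0.6]
width: 0.246
clock: 6.67
tool_pos: [0.5727, 0.1232, 0.3308]
orientation: [-0.0, -0.265, 0.964, 0.0]
contact_force: [0.0, -0.3, 0.0]
width: 0.25
t 6.77 pos [0.5728 0.1237 0.3318] yaw 30.83 F [-0.1  -0.3  -0.67] w 23.5 q1,6 [ 0.1  -2.01]
shift [ 0.6 -0.2  1.8] roll -0.2
below TCP 0.137 41 umax -0.0017 v range -0.0036 0.0115 uc -0.0143
below TCP 0.143 11 umax 0.0104 v range -0.0015 0.0115 uc 0.0047
below TCP 0.149 80 umax 0.0093 v range -0.0045 0.0115 uc -0.0069
below TCP 0.155 538 umax 0.0093 v range -0.0102 0.0115 uc -0.0054
below TCP 0.161 480 umax 0.0118 v range -0.0115 0.0115 uc -0.0014
below TCP 0.167 199 umax 0.0123 v range -0.0114 0.0115 uc 0.0002
below TCP 0.173 170 umax 0.0122 v range -0.0113 0.0115 uc 0.0001
below TCP 0.179 143 umax 0.0121 v range -0.0114 0.0115 uc -0.0
below TCP 0.185 125 umax 0.0120 v range -0.0113 0.0115 uc -0.0001
below TCP 0.191 119 umax 0.0118 v range -0.0112 0.0115 uc -0.0003
below TCP 0.197 93 umax 0.0118 v range -0.0114 0.0112 uc -0.0004
below TCP 0.203 91 umax 0.0116 v range -0.0111 0.0115 uc -0.0005
below TCP 0.209 68 umax 0.0114 v range -0.0113 0.0112 uc -0.0006
```

View pics/w7.png

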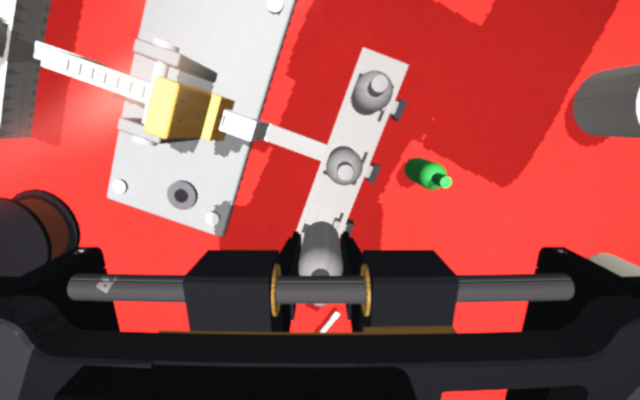

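View pics/s7c.png

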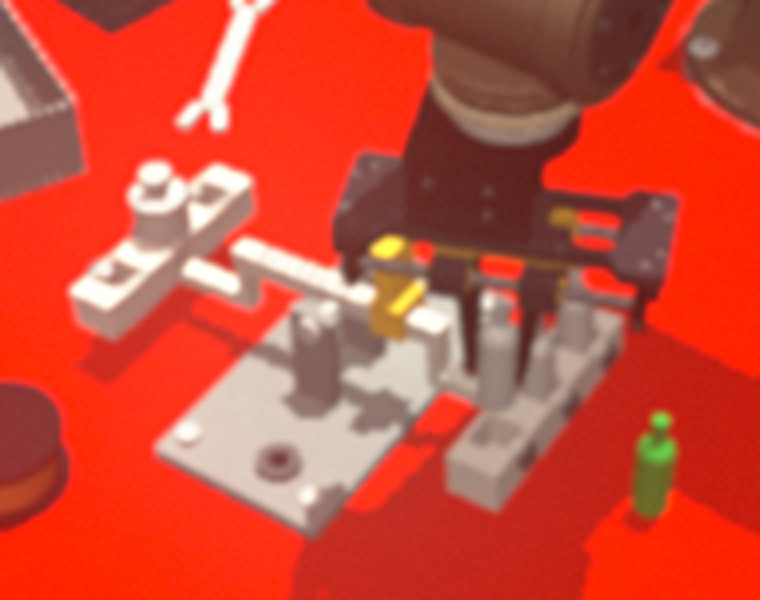

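```bash
python3 - <<'E'
from h import *
c=dict(np.load('w7.npz'))
im=c['pixels'][40:250,280:420,::-1]
cv2.imwrite('pics/w7c.png',cv2.resize(im,None,fx=4,fy=2.85,interpolation=cv2.INTER_CUBIC))
P=cloud(c)
sl=P[40:250,280:420].reshape(-1,3); m=(abs(sl[:,2]-.083)<.003); k=sl[m]
a=np.radians(10.9); xb=np.array([np.cos(a),np.sin(a)]); yb=np.array([-xb[1],xb[0]])
o=np.array([.5732,.1251]); d=k[:,:2]-o; X=d@xb; Y=d@yb
print(X.min(),X.max())
for lo in np.arange(-.13,.02,.01):
    q=(X>lo)&(X<lo+.01)
    if q.sum()>5: print(round(lo,3),q.sum(),np.percentile(Y[q],[1,99]).round(4),k[q][:,2].mean().round(4))
E
```

```text
-0.1300207271832783 0.022694200993990887
-0.13 718 [-0.0172  0.0166] 0.0822
-0.12 381 [-0.0175  0.0169] 0.0824
-0.11 247 [-0.0171  0.0257] 0.0822
-0.1 297 [-0.0171  0.0256] 0.0824
-0.09 498 [-0.0171  0.0166] 0.0823
-0.08 656 [-0.0171  0.0168] 0.0823
-0.07 485 [-0.0171  0.0168] 0.0824
-0.06 250 [-0.0174  0.0257] 0.0824
-0.05 218 [-0.0174  0.0257] 0.0824
-0.04 364 [-0.0172  0.0168] 0.0824
-0.03 566 [-0.017   0.0166] 0.0825
-0.02 423 [-0.0173  0.0168] 0.0824
-0.01 232 [-0.0173  0.0238] 0.0822
-0.0 111 [-0.0174  0.0239] 0.082
0.01 52 [-0.0174 -0.0105] 0.0817
```

View pics/w7c.png

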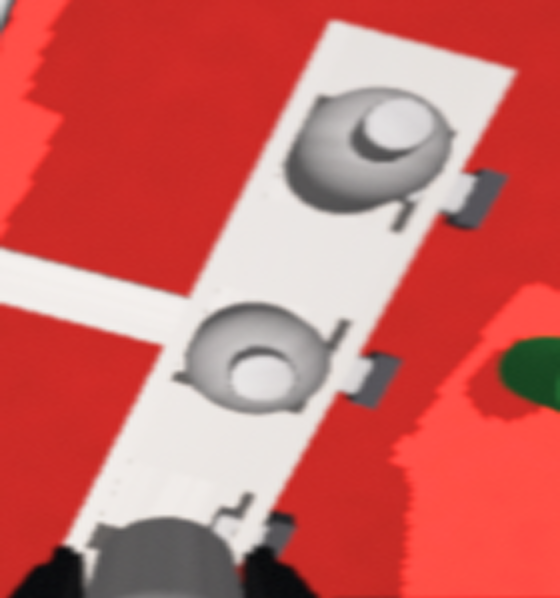

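```bash
python3 -m pendant '[0,0,6,0,15,0,0,12,0,15,0,0,18,0,15,0,0,24,0,15,0,0,28,0,15]' 20;python3 -m pendant '[0,0,3,0,15,0,0,6,0,15,0,0,9,0,15,0,0,12,0,15,0,0,15,0,15]' 20; python3 - <<'E'
from h import *
go(.5728,.1235,.262,31)
E
```

```text
clock: 7.18
tool_pos: [0.5723, 0.1243, 0.3018]
orientation: [-0.0, -0.266, 0.964, 0.0]
contact_force: [0.5, -1.1, -1.0]
width: 0.251
clock: 7.6
tool_pos: [0.5727, 0.1241, 0.2877]
orientation: [0.001, -0.266, 0.964, -0.0]
contact_force: [2.1, -3.4, -0.7]
width: 0.246
t 7.6 pos [0.5727 0.1241 0.2877] yaw 30.87 F [ 2.13 -3.45 -0.72] w 23.4 q1,6 [ 0.1  -2.01]
shift [ 0.3 -0.5 25.7] roll -0.1
```

```bash
python3 -m pendant '[0,-0.2,2,0,15,0,-0.4,4,0,15,0,-0.6,6,0,15,0,-0.6,8,0,15,0,-0.6,10,0,15]' 20; python3 - <<'E'
from h import *
go(.5728,.1235,.262,31)
c=cam('scene','s8.png')
im=c['pixels'][140:290,220:410,::-1]
cv2.imwrite('pics/s8c.png',cv2.resize(im,None,fx=4,fy=4,interpolation=cv2.INTER_CUBIC))
E
```

```text
clock: 8.02
tool_pos: [0.5728, 0.1237, 0.2776]
orientation: [0.0, -0.266, 0.964, -0.0]
contact_force: [2.4, -2.6, 0.4]
width: 0.25
t 8.02 pos [0.5728 0.1237 0.2776] yaw 30.88 F [ 2.35 -2.6   0.4 ] w 23.8 q1,6 [ 0.1  -2.01]
shift [ 0.1 -0.2 15.6] roll -0.1
```

View pics/s8c.png

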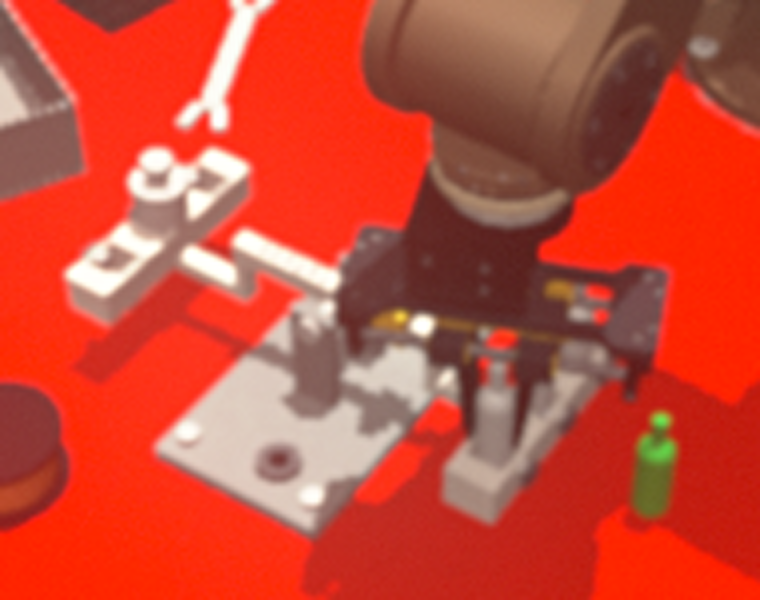

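```bash
python3 -m pendant '[0,-0.2,1.5,0,15,0,-0.2,3,0,15,0,-0.2,4.5,0,15,0,-0.2,6,0,15,0,-0.2,7.5,0,15]' 20;python3 -c "
from h import *
go(.5728,.1235,.262,31)"; python3 -m pendant '[0,0,1,0,15,0,0,2,0,15,0,0,3,0,15,0,0,4,0,15]' 20;python3 -c "
from h import *
go(.5728,.1235,.262,31)"
```

```text
clock: 8.48
tool_pos: [0.5728, 0.1236, 0.2702]
orientation: [-0.0, -0.266, 0.964, 0.0]
contact_force: [1.1, -3.9, 1.7]
width: 0.253
t 8.48 pos [0.5728 0.1236 0.2702] yaw 30.88 F [ 1.1  -3.95  1.68] w 24.1 q1,6 [ 0.1  -2.01]
shift [-0.  -0.1  8.2] roll -0.1
clock: 8.82
tool_pos: [0.5728, 0.1236, 0.2662]
orientation: [0.0, -0.266, 0.964, 0.0]
contact_force: [-0.4, -3.7, 1.9]
width: 0.249
t 8.82 pos [0.5728 0.1236 0.2662] yaw 30.88 F [-0.36 -3.74  1.92] w 23.6 q1,6 [ 0.1  -2.01]
shift [ 0.1 -0.   4.2] roll -0.1
```

```bash
cat > tilt.py <<'E'
from h import *
import sys
c=cam('wrist',sys.argv[1]+'.png'); np.savez(sys.argv[1]+'.npz',**c)
P=cloud(c); sl=P[0:250].reshape(-1,3)
a=np.radians(10.9); xb=np.array([np.cos(a),np.sin(a)]); yb=np.array([-xb[1],xb[0]])
o=np.array([.5732,.1251]); d=sl[:,:2]-o; X=d@xb; Y=d@yb
m=(abs(sl[:,2]-.075)<.02)&(abs(Y)<.016)&(X<.02)&(X>-.128)&(abs(abs(X+.025)%.05-.0)<.006)
k=sl[m]; h,e=np.histogram(k[:,2],bins=40,range=(.055,.095)); i=h.argmax()
g=abs(k[:,2]-e[i])<.003
A=np.c_[Y[m][g],np.ones(g.sum())]; s,_,_,_=np.linalg.lstsq(A,k[g][:,2],rcond=None)
print('left rim z at centre',s[1].round(4),'slope',s[0].round(3),g.sum(),'angle from z',((s[1]-.0735)/.15).round(3))
E
python3 tilt.py w9
```

```text
left rim z at centre 0.0643 slope -0.064 1840 angle from z -0.062
```

View pics/w9.png

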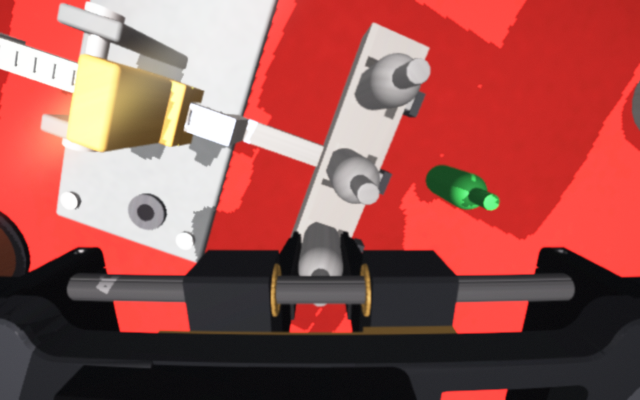

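```bash
python3 -m pendant '[0,0,0.7,0,15,0,0,1.4,0,15,0,0,2,0,15,0,0,2,0,15]' 20;python3 -m pendant '[0,0,0.5,0,15,0,0,1,0,15,0,0,1,0,15]' 20;python3 -c "
from h import *
go(.5728,.1235,.262,31)"
```

```text
clock: 9.2
tool_pos: [0.5728, 0.1236, 0.2641]
orientation: [0.0, -0.266, 0.964, 0.0]
contact_force: [1.5, -4.0, 0.5]
width: 0.245
clock: 9.45
tool_pos: [0.5728, 0.1236, 0.2632]
orientation: [0.0, -0.266, 0.964, 0.0]
contact_force: [0.8, -4.2, 1.4]
width: 0.251
t 9.45 pos [0.5728 0.1236 0.2632] yaw 30.88 F [ 0.8  -4.21  1.35] w 23.8 q1,6 [ 0.1  -2.01]
shift [ 0.1 -0.   1.2] roll -0.1
```

```bash
python3 -m pendant '[0,0,0.5,0,15,0,0,1,0,15,0,0,1,0,15]' 20;python3 -m pendant '[0,0,0.5,0,15,0,0,1,0,15,0,0,1,0,15]' 20;python3 hand.py w9.npz; python3 tilt.py w10; python3 hand.py w10.npz
```

```text
clock: 9.7
tool_pos: [0.5729, 0.1236, 0.2623]
orientation: [0.0, -0.266, 0.964, 0.0]
contact_force: [0.4, -3.7, 1.8]
width: 0.247
clock: 9.95
tool_pos: [0.5729, 0.1236, 0.262]
orientation: [0.0, -0.266, 0.964, 0.0]
contact_force: [-1.5, -3.7, 10.3]
width: 0.248
below TCP 0.131 31 umax -0.0020 v range -0.0034 0.0023 uc -0.0148
below TCP 0.143 57 umax 0.0054 v range -0.0042 0.0035 uc -0.0074
below TCP 0.149 444 umax 0.0088 v range -0.0095 0.0092 uc -0.0064
below TCP 0.155 520 umax 0.0114 v range -0.0113 0.0111 uc -0.0022
below TCP 0.161 205 umax 0.0120 v range -0.0114 0.0114 uc -0.0003
below TCP 0.167 153 umax 0.0119 v range -0.0114 0.0112 uc -0.0003
below TCP 0.173 139 umax 0.0117 v range -0.0113 0.0115 uc -0.0003
below TCP 0.179 123 umax 0.0117 v range -0.0111 0.0114 uc -0.0005
below TCP 0.185 116 umax 0.0116 v range -0.0114 0.0112 uc -0.0006
below TCP 0.191 345 umax 0.0250 v range -0.0112 0.0114 uc 0.0079
below TCP 0.197 545 umax 0.0246 v range -0.0114 0.0115 uc 0.0074
below TCP 0.203 40 umax 0.0222 v range -0.0111 0.0114 uc -0.0008
below TCP 0.221 48 umax 0.0078 v range -0.0113 0.0
[... 298 characters left out ...]
umax 0.0092 v range -0.0106 0.0098 uc -0.0056
below TCP 0.161 407 umax 0.0114 v range -0.0114 0.0112 uc -0.0015
below TCP 0.167 170 umax 0.0117 v range -0.0115 0.0113 uc -0.0004
below TCP 0.173 151 umax 0.0116 v range -0.0115 0.0113 uc -0.0006
below TCP 0.179 138 umax 0.0115 v range -0.0113 0.0115 uc -0.0006
below TCP 0.185 121 umax 0.0115 v range -0.0112 0.0114 uc -0.0007
below TCP 0.191 414 umax 0.0259 v range -0.0114 0.0113 uc 0.0083
below TCP 0.197 562 umax 0.0252 v range -0.0114 0.0114 uc 0.0074
below TCP 0.203 59 umax 0.0229 v range -0.0114 0.0112 uc -0.0009
below TCP 0.209 16 umax 0.0164 v range -0.0115 0.0114 uc -0.001
below TCP 0.221 32 umax 0.0077 v range -0.0111 -0.0055 uc -0.0025
```

```bash
python3 -m pendant '[0,0,-0.5,0,15,0,0,-0.5,0,26,0,0,-0.5,0,30,0,0,-0.5,0,34,0,0,-0.5,0,36]' 20;python3 -m pendant '[0,0,-0.5,0,36,0,0,-5,0,36,0,0,-15,0,36,0,0,-28,0,36,0,0,-45,0,36]' 20; python3 -m pendant '[0,0,-30,0,36,0,0,-65,0,36,0,0,-95,0,36,0,0,-95,0,36]' 20;python3 tilt.py w11;  python3 -c "
from h import *
c=cam('scene','s11.png')
im=c['pixels'][140:290,220:410,::-1]
cv2.imwrite('pics/s11c.png',cv2.resize(im,None,fx=4,fy=4,interpolation=cv2.INTER_CUBIC))
go(.5728,.1235,.4,31)"
```

```text
clock: 10.42
tool_pos: [0.5727, 0.1238, 0.2614]
orientation: [-0.0, -0.266, 0.964, 0.0]
contact_force: [0.1, 0.4, -0.4]
width: 0.363
clock: 10.83
tool_pos: [0.5727, 0.1236, 0.3073]
orientation: [-0.001, -0.266, 0.964, 0.0]
contact_force: [0.6, 0.3, -1.3]
width: 0.38
clock: 11.17
tool_pos: [0.573, 0.1237, 0.4085]
orientation: [0.005, -0.266, 0.964, -0.001]
contact_force: [0.9, -0.1, -0.1]
width: 0.378
left rim z at centre 0.0643 slope -0.064 602 angle from z -0.061
t 11.27 pos [0.5725 0.1235 0.4035] yaw 30.88 F [-0.2  -0.1  -0.65] w 35.6 q1,6 [ 0.1  -2.01]
shift [-0.3 -0.2  3.5] roll -0.1
```

View pics/w11.png

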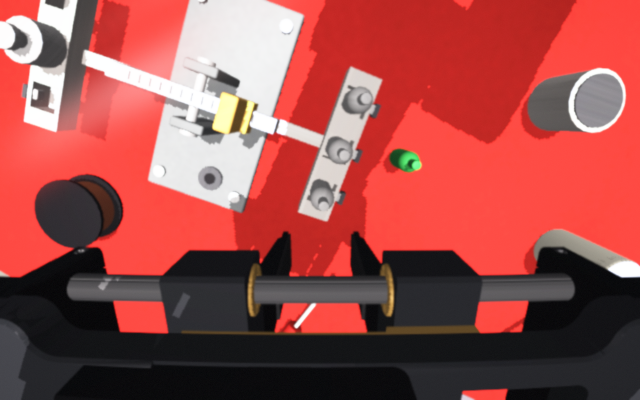

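View pics/s11c.png

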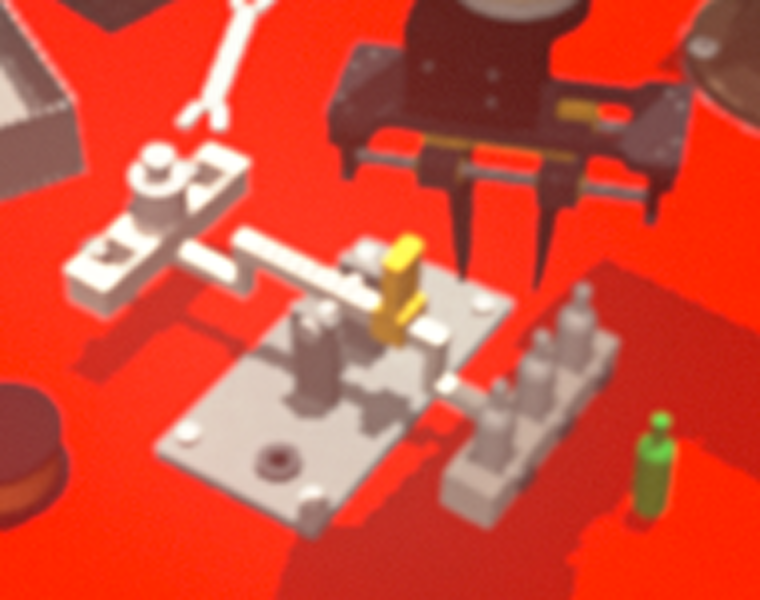

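```bash
python3 - <<'E'
from h import *
c=dict(np.load('w11.npz')); P=cloud(c)
a=np.radians(10.9); xb=np.array([np.cos(a),np.sin(a)]); yb=np.array([-xb[1],xb[0]])
o=np.array([.5732,.1251])-.050*xb-.1503*yb; print('balance centre',o)
d=P[:,:,:2]-o; X=d@xb; Y=d@yb; Z=P[:,:,2]
for x0 in (-.05,0,.05):
    m=(abs(X-x0)<.016)&(Y>.13)&(Y<.175)&(Z>.1)&(Z<.16)
    z=np.percentile(Z[m],97); t=m&(Z>z-.003); print('cart x0',x0,'top z',z.round(4),'at',X[t].mean().round(4),Y[t].mean().round(4))
hsv=cv2.cvtColor(c['pixels'],cv2.COLOR_RGB2HSV); m=(hsv[:,:,0]>15)&(hsv[:,:,0]<35)&(hsv[:,:,1]>80)&(abs(X)<.03)&(abs(Y)<.08)&(Z>.08)
print(m.sum()); z=np.percentile(Z[m],90); t=m&(Z>z-.006); print('rider top',z,'X',np.percentile(X[t],[2,98]).round(4),'Y',np.percentile(Y[t],[2,98]).round(4))
# rail direction
E
```

```text
balance centre [ 0.55252311 -0.03194317]
cart x0 -0.05 top z 0.126 at -0.0494 0.1511
cart x0 0 top z 0.1259 at 0.0001 0.1511
cart x0 0.05 top z 0.1258 at 0.0487 0.1502
684
rider top 0.14469062048367756 X [-0.0149  0.0147] Y [0.0439 0.0577]
```

```bash
cat > ypos.py <<'E'
from h import *
a=np.radians(10.9); xb=np.array([np.cos(a),np.sin(a)]); yb=np.array([-xb[1],xb[0]])
o=np.array([.5732,.1251])-.050*xb-.1503*yb
def tgt(x,y,z):
    p=o+x*xb+y*yb; go(p[0],p[1],z,10.9)
E
python3 -c "
from ypos import *
tgt(0,.09,.40)"
```

```text
t 11.27 pos [0.5725 0.1235 0.4035] yaw 30.88 F [-0.2  -0.1  -0.65] w 35.6 q1,6 [ 0.1  -2.01]
shift [ 66.2 -38.6   3.3] roll 20.0
```

```bash
python3 -m pendant '[30,-16,0,7,0,62,-34,0,14,0,66,-38,0,20,0,66,-38,0,20,0]' 10; python3 -c "
from ypos import *
tgt(0,.09,.312)
c=cam('wrist','w12.png')"
```

```text
clock: 11.6
tool_pos: [0.5349, 0.0557, 0.4011]
orientation: [-0.001, -0.091, 0.996, 0.0]
contact_force: [0.2, -0.1, 0.6]
width: 0.158
t 11.6 pos [0.5349 0.0557 0.4011] yaw 10.49 F [ 0.16 -0.08  0.63] w 15.1 q1,6 [-0.02 -1.77]
shift [-0.9  0.6 89.1] roll -0.4
```

View pics/w12.png

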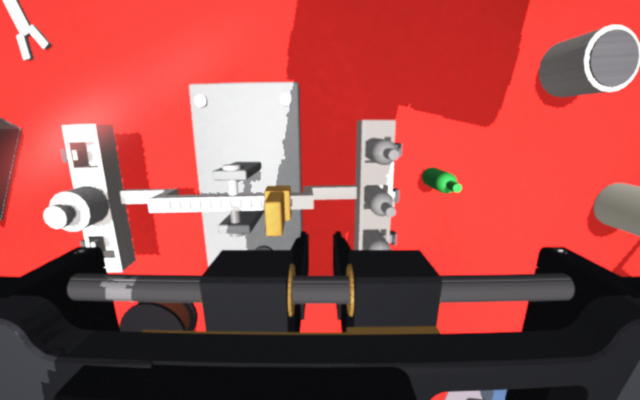

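```bash
cat > meas.py <<'E'
from ypos import *
import sys
c=cam('wrist',sys.argv[1]+'.png'); np.savez(sys.argv[1]+'.npz',**c)
P=cloud(c); d=P[:,:,:2]-o; X=d@xb; Y=d@yb; Z=P[:,:,2].copy()
Z[260:]=0
r={}
for n,s in (('L',1),('R',-1)):
    # solid ends/bridges between cells of the trays
    m=((abs(abs(X)-.025)<.008)|((abs(X)>.066)&(abs(X)<.078)))&(abs(Y*s-.150)<.014)&(abs(Z-.073)<.016)
    k=Z[m]
    if len(k)>20:
        med=np.median(k); g=abs(k-med)<.004; r[n]=(np.mean(k[g]),np.mean(Y[m][g])); print(n,'rim z',np.mean(k[g]).round(4),g.sum(),end='  ')
if len(r)==2: print('ANGLE',((r['L'][0]-r['R'][0])/(r['L'][1]-r['R'][1])).round(4),end=' ')
hsv=cv2.cvtColor(c['pixels'],cv2.COLOR_RGB2HSV); m=(hsv[:,:,0]>12)&(hsv[:,:,0]<38)&(hsv[:,:,1]>80)&(abs(X)<.03)&(abs(Y)<.09)&(Z>.08)
if m.sum()>30:
    z=np.percentile(Z[m],90); t=m&(Z>z-.006); print('\nrider top',z.round(4),'X',np.percentile(X[t],[2,98]).round(4),'Y',np.percentile(Y[t],[2,98]).round(4))
s=sensors.observe(); q=s['tool_pos'][:2]-o; print('tool xb,yb',(q@xb).round(4),(q@yb).round(4),'z',s['tool_pos'][2].round(4),'F',(s['contact_force'][:2]@yb).round(2),'t',s['clock'])
E
python3 -m pendant '[-1,1,40,0,0,-1,1,70,0,0,-1,1,89,0,0,-1,1,89,0,0]' 10; python3 meas.py w13
```

```text
clock: 11.98
tool_pos: [0.5362, 0.0591, 0.3087]
orientation: [-0.003, -0.097, 0.995, 0.0]
contact_force: [-1.3, 0.0, -0.1]
width: 0.008
L rim z 0.0643 1508  R rim z 0.0822 526  ANGLE -0.0612 
rider top 0.1449 X [-0.0152 -0.0059] Y [0.0442 0.0572]
tool xb,yb 0.0017 0.0923 z 0.3109 F -0.37 t 12.0333
```

View pics/w13.png

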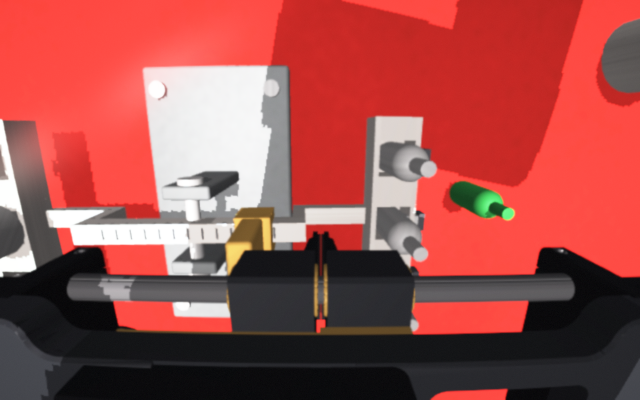

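```bash
python3 -m pendant '[0,-6,0,0,0,0,-12,0,0,0,0,-17,0,0,0,0,-20,0,0,0,0,-20,0,0,0]' 10; python3 meas.py w14; python3 -m pendant '[0,-2,0,0,0,0,-4,0,0,0,0,-6,0,0,0,0,-8,0,0,0,0,-10,0,0,0]' 10; python3 meas.py w15
```

```text
clock: 12.45
tool_pos: [0.5404, 0.0378, 0.3135]
orientation: [0.001, -0.094, 0.996, -0.0]
contact_force: [0.4, 0.6, -0.2]
width: 0.008
L rim z 0.0643 1784  R rim z 0.0826 1499  ANGLE -0.0613 
rider top 0.1449 X [-0.0153 -0.0077] Y [0.0438 0.0573]
tool xb,yb 0.0013 0.0711 z 0.3133 F -0.52 t 12.5
clock: 12.92
tool_pos: [0.5422, 0.0288, 0.3129]
orientation: [0.0, -0.095, 0.995, 0.0]
contact_force: [-0.6, 2.5, 2.2]
width: 0.007
L rim z 0.0643 1778  R rim z 0.0826 1508  ANGLE -0.0613 
rider top 0.1451 X [-0.0153 -0.0084] Y [0.0394 0.0533]
tool xb,yb 0.0013 0.0613 z 0.3128 F 1.94 t 12.9667
```

```bash
python3 -m pendant '[0,-2.5,0,0,0,0,-5,0,0,0,0,-7.5,0,0,0,0,-10,0,0,0,0,-10,0,0,0]' 10; python3 meas.py w16; python3 -m pendant '[0,-2,0,0,0,0,-4,0,0,0,0,-6,0,0,0,0,-8,0,0,0,0,-8,0,0,0]' 10; python3 meas.py w17
```

```text
clock: 13.38
tool_pos: [0.5441, 0.0185, 0.3126]
orientation: [-0.0, -0.095, 0.996, -0.0]
contact_force: [-0.4, 0.4, 0.6]
width: 0.005
L rim z 0.0657 1825  R rim z 0.0812 1355  ANGLE -0.0518 
rider top 0.1459 X [-0.0153 -0.0089] Y [0.0286 0.0426]
tool xb,yb 0.0013 0.0512 z 0.3126 F -0.02 t 13.4333
clock: 13.85
tool_pos: [0.5456, 0.0107, 0.3127]
orientation: [0.0, -0.095, 0.996, -0.0]
contact_force: [-1.0, 1.1, -0.5]
width: 0.004
L rim z 0.072 1895  R rim z 0.0749 1274  ANGLE -0.01 
rider top 0.1474 X [-0.0152 -0.0094] Y [0.0204 0.034 ]
tool xb,yb 0.0013 0.0433 z 0.3126 F 0.34 t 13.9
```

```bash
python3 -m pendant '[0,8,0,0,0,0,16,0,0,0,0,24,0,0,0,0,24,0,0,0,0,24,0,0,0]' 10;for i in 1 2 3 4; do python3 -m pendant '[0,0,0,0,0,0,0,0,0,0,0,0,0,0,0,0,0,0,0,0,0,0,0,0,0]' 10 >/dev/null;  python3 meas.py w18_$i; done
```

```text
clock: 14.32
tool_pos: [0.5409, 0.0355, 0.3128]
orientation: [0.0, -0.095, 0.995, 0.0]
contact_force: [0.6, -0.6, -0.2]
width: 0.008
L rim z 0.0643 1782  R rim z 0.0826 1531  ANGLE -0.0613 
rider top 0.146 X [-0.0152 -0.0057] Y [0.0237 0.037 ]
tool xb,yb 0.0013 0.0674 z 0.3127 F 0.15 t 14.7833
L rim z 0.0643 1779  R rim z 0.0826 1529  ANGLE -0.0612 
rider top 0.1462 X [-0.0152 -0.0054] Y [0.0238 0.037 ]
tool xb,yb 0.0013 0.0676 z 0.3127 F 0.17 t 15.25
L rim z 0.0643 1788  R rim z 0.0826 1528  ANGLE -0.0612 
rider top 0.1462 X [-0.0152 -0.0053] Y [0.0237 0.037 ]
tool xb,yb 0.0013 0.0676 z 0.3127 F 0.06 t 15.7167
L rim z 0.0643 1774  R rim z 0.0826 1526  ANGLE -0.0612 
rider top 0.1461 X [-0.0153 -0.0057] Y [0.0238 0.037 ]
tool xb,yb 0.0013 0.0676 z 0.3127 F 0.01 t 16.1833
```

```bash
python3 -m pendant '[0,-10,0,0,0,0,-20,0,0,0,0,-23,0,0,0,0,-26,0,0,0,0,-29,0,0,0]' 10;python3 -m pendant '[0,-2,0,0,0,0,-4,0,0,0,0,-6,0,0,0,0,-7,0,0,0]' 10; python3 meas.py w19; python3 -m pendant '[0,10,0,0,0,0,25,0,0,0,0,30,0,0,0,0,30,0,0,0,0,30,0,0,0]' 10;for i in 1 2 3; do python3 -m pendant '[0,0,0,0,0,0,0,0,0,0,0,0,0,0,0,0,0,0,0,0,0,0,0,0,0]' 10 >/dev/null;  python3 meas.py w20_$i; done
```

```text
clock: 16.6
tool_pos: [0.5466, 0.0057, 0.3128]
orientation: [0.0, -0.094, 0.996, 0.0]
contact_force: [-0.0, 1.9, 2.3]
width: 0.007
clock: 16.93
tool_pos: [0.5478, -0.0008, 0.3127]
orientation: [0.0, -0.095, 0.995, 0.0]
contact_force: [0.0, 2.3, 2.0]
width: 0.005
L rim z 0.0812 1924  R rim z 0.0657 1384  ANGLE 0.0521 
rider top 0.1483 X [-0.0153 -0.0098] Y [0.0094 0.0229]
tool xb,yb 0.0013 0.0313 z 0.3127 F 1.41 t 16.9833
clock: 17.4
tool_pos: [0.5421, 0.0292, 0.3128]
orientation: [0.0, -0.095, 0.995, -0.0]
contact_force: [0.7, 0.5, -0.1]
width: 0.007
L rim z 0.0672 1826  R rim z 0.0797 1463  ANGLE -0.0419 
rider top 0.147 X [-0.0152 -0.0045] Y [0.015  0.0283]
tool xb,yb 0.0013 0.0614 z 0.3127 F 0.16 t 17.8667
L rim z 0.066 1818  R rim z 0.081 1489  ANGLE -0.0501 
rider top 0.1469 X [-0.0152 -0.0043] Y [0.0154 0.0288]
tool xb,yb 0.0013 0.0616 z 0.3127 F -0.12 t 18.3333
L rim z 0.066 1825  R rim z 0.0809 1482  ANGLE -0.0499 
rider top 0.1469 X [-0.0152 -0.0044] Y [0.0153 0.0289]
tool xb,yb 0.0013 0.0616 z 0.3127 F -0.29 t 18.8
```

```bash
python3 -m pendant '[0,-10,0,0,0,0,-20,0,0,0,0,-26,0,0,0,0,-29,0,0,0,0,-32,0,0,0]' 10;python3 -m pendant '[0,-2.5,0,0,0,0,-5,0,0,0,0,-7.5,0,0,0,0,-9.5,0,0,0,0,-9.5,0,0,0]' 10; python3 meas.py w21; python3 -m pendant '[0,10,0,0,0,0,25,0,0,0,0,30,0,0,0,0,30,0,0,0,0,30,0,0,0]' 10;for i in 1 2 3 4; do python3 -m pendant '[0,0,0,0,0,0,0,0,0,0,0,0,0,0,0,0,0,0,0,0,0,0,0,0,0]' 10 >/dev/null;  python3 meas.py w22_$i; done
```

```text
clock: 19.22
tool_pos: [0.5483, -0.0034, 0.3128]
orientation: [0.0, -0.094, 0.996, 0.0]
contact_force: [0.6, 2.3, 1.3]
width: 0.005
clock: 19.63
tool_pos: [0.55, -0.0122, 0.3126]
orientation: [-0.0, -0.095, 0.995, 0.0]
contact_force: [-0.8, 0.5, 0.0]
width: 0.006
L rim z 0.0822 1903  R rim z 0.0647 1474  ANGLE 0.0585 
rider top 0.1479 X [-0.0154 -0.0096] Y [-0.0023  0.0112]
tool xb,yb 0.0013 0.0199 z 0.3126 F 0.38 t 19.6833
clock: 20.1
tool_pos: [0.5443, 0.0179, 0.3128]
orientation: [0.0, -0.095, 0.995, -0.0]
contact_force: [0.2, -1.2, 0.5]
width: 0.004
L rim z 0.0714 1876  R rim z 0.0755 1254  ANGLE -0.0135 
rider top 0.1478 X [-0.0152 -0.0045] Y [0.0021 0.0154]
tool xb,yb 0.0013 0.0499 z 0.3127 F -0.94 t 20.5667
L rim z 0.0708 1879  R rim z 0.076 1261  ANGLE -0.0173 
rider top 0.1477 X [-0.0152 -0.0044] Y [0.0024 0.0156]
tool xb,yb 0.0013 0.0501 z 0.3127 F 0.97 t 21.0333
L rim z 0.0709 1867  R rim z 0.0761 1260  ANGLE -0.0173 
rider top 0.1477 X [-0.0152 -0.0045] Y [0.0025 0.0156]
tool xb,yb 0.0013 0.0501 z 0.3127 F -0.06 t 21.5
L rim z 0.0709 1873  R rim z 0.076 1256  ANGLE -0.0173 
rider top 0.1478 X [-0.0152 -0.0043] Y [0.0023 0.0156]
tool xb,yb 0.0013 0.0501 z 0.3127 F 0.53 t 21.9667
```

```bash
python3 -m pendant '[0,-8,0,0,0,0,-16,0,0,0,0,-20,0,0,0,0,-23,0,0,0,0,-26,0,0,0]' 10;python3 -m pendant '[0,-2.5,0,0,0,0,-5,0,0,0,0,-7,0,0,0,0,-8.5,0,0,0,0,-8.5,0,0,0]' 10; python3 meas.py w23; python3 -m pendant '[0,10,0,0,0,0,25,0,0,0,0,30,0,0,0,0,30,0,0,0,0,30,0,0,0]' 10;for i in 1 2 3 4; do python3 -m pendant '[0,0,0,0,0,0,0,0,0,0,0,0,0,0,0,0,0,0,0,0,0,0,0,0,0]' 10 >/dev/null;  python3 meas.py w24_$i; done
```

```text
clock: 22.38
tool_pos: [0.5493, -0.0086, 0.3127]
orientation: [-0.0, -0.094, 0.996, 0.0]
contact_force: [0.1, 2.2, 2.1]
width: 0.005
clock: 22.8
tool_pos: [0.5509, -0.0166, 0.3127]
orientation: [0.0, -0.095, 0.995, 0.0]
contact_force: [0.2, 0.0, 0.5]
width: 0.009
L rim z 0.0821 1906  R rim z 0.0647 1469  ANGLE 0.0585 
rider top 0.1477 X [-0.0153 -0.0095] Y [-0.0068  0.0068]
tool xb,yb 0.0013 0.0155 z 0.3126 F 0.7 t 22.85
clock: 23.27
tool_pos: [0.5452, 0.0134, 0.3127]
orientation: [0.0, -0.095, 0.995, -0.0]
contact_force: [0.1, 0.2, 0.5]
width: 0.009
L rim z 0.0732 1897  R rim z 0.0737 1269  ANGLE -0.0017 
rider top 0.1479 X [-0.0152 -0.0046] Y [-0.0028  0.0104]
tool xb,yb 0.0013 0.0454 z 0.3127 F 0.06 t 23.7333
L rim z 0.0727 1896  R rim z 0.0742 1261  ANGLE -0.005 
rider top 0.1479 X [-0.0152 -0.0044] Y [-0.0027  0.0105]
tool xb,yb 0.0013 0.0456 z 0.3127 F 0.84 t 24.2
L rim z 0.0727 1905  R rim z 0.0742 1259  ANGLE -0.005 
rider top 0.1478 X [-0.0152 -0.0043] Y [-0.0026  0.0105]
tool xb,yb 0.0013 0.0456 z 0.3127 F 0.09 t 24.6667
L rim z 0.0727 1907  R rim z 0.0742 1258  ANGLE -0.0051 
rider top 0.1479 X [-0.0152 -0.0045] Y [-0.0028  0.0105]
tool xb,yb 0.0013 0.0456 z 0.3127 F -0.45 t 25.1333
```

```bash
python3 -m pendant '[0,10,-20,0,0,0,20,-55,0,0,0,20,-90,0,0,0,20,-90,0,0,0,20,-90,0,0]' 10; python3 -m pendant '[0,0,0,0,0,0,0,0,0,0]' 10; python3 meas.py w25; python3 - <<'E'
from ypos import *
c=dict(np.load('w25.npz')); P=cloud(c); d=P[:,:,:2]-o; X=d@xb; Y=d@yb; Z=P[:,:,2]; Z[265:]=0
for n,x0,s in (('c',-.05,1),('c',0,1),('c',.05,1),('cw',0,-1)):
    m=(abs(X-x0)<.02)&(abs(Y*s-.15)<.025)&(Z>.1)&(Z<.17)
    if m.sum()>10:
        z=np.percentile(Z[m],97); t=m&(Z>z-.003); print(n,x0,'top',z.round(4),X[t].mean().round(4),Y[t].mean().round(4))
c=cam('scene','s26.png'); im=c['pixels'][140:290,220:410,::-1]
cv2.imwrite('pics/s26c.png',cv2.resize(im,None,fx=4,fy=4,interpolation=cv2.INTER_CUBIC))
for nm in ('scene','top'):
    c=cam(nm); P=cloud(c); d=P[:,:,:2]-o; X=d@xb; Y=d@yb; Z=P[:,:,2]
    for s in (1,-1):
        m=((abs(abs(X)-.025)<.007)|((abs(X)>.066)&(abs(X)<.077)))&(abs(Y*s-.150)<.012)&(abs(Z-.075)<.016)
        print(nm,s,m.sum(),np.median(Z[m]).round(4))
E
```

```text
clock: 25.55
tool_pos: [0.5413, 0.0329, 0.4044]
orientation: [0.002, -0.095, 0.995, -0.0]
contact_force: [0.8, -0.2, 0.0]
width: 0.003
clock: 25.72
tool_pos: [0.5412, 0.0326, 0.4016]
orientation: [-0.001, -0.095, 0.996, 0.0]
contact_force: [-0.1, -0.4, 0.0]
width: 0.006
L rim z 0.0728 1087  R rim z 0.0743 1039  ANGLE -0.005 
rider top 0.1481 X [-0.015   0.0137] Y [-0.0024  0.0104]
tool xb,yb 0.0012 0.0655 z 0.4015 F 0.3 t 25.7667
c -0.05 top 0.1342 -0.0502 0.1483
c 0 top 0.1343 -0.0003 0.1481
c 0.05 top 0.134 0.0466 0.147
cw 0 top 0.1297 -0.0007 -0.1474
scene 1 92 0.0745
scene -1 92 0.0756
top 1 0 nan
top -1 137 0.0742
  return _methods._mean(a, axis=axis, dtype=dtype,
  ret = ret.dtype.type(ret / rcount)
```

View pics/w25.png

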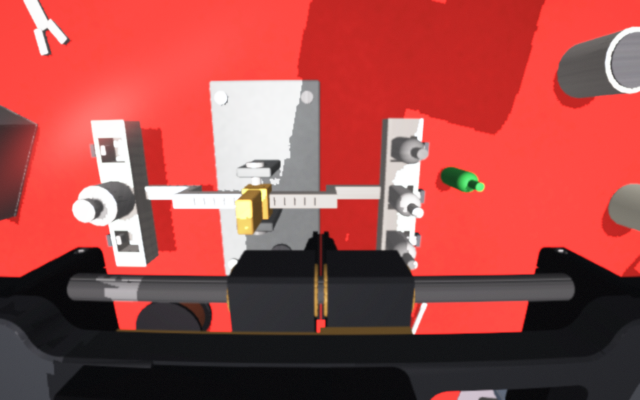

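View pics/s26c.png

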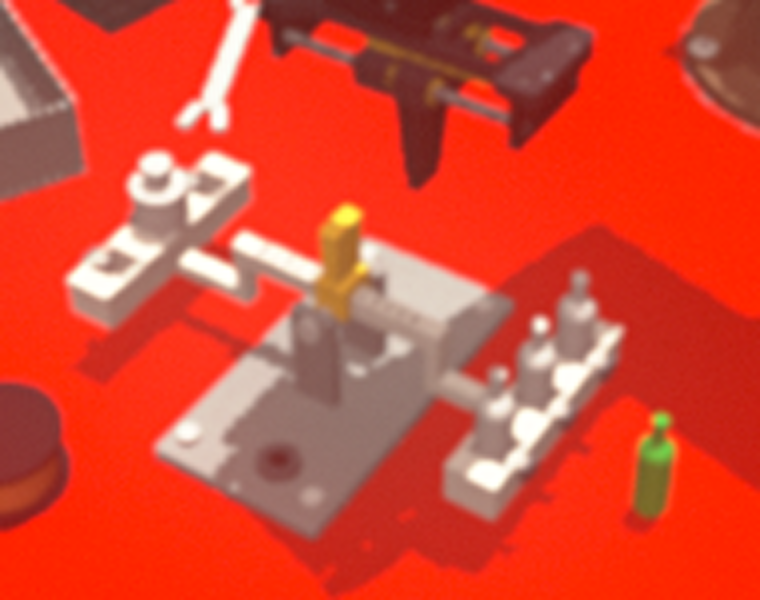

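```bash
python3 -c "
from h import *
print(job_done())"
```

```text
the job is handed in; nothing more can be done
None
```

I moved the cartridge from the check weight's tray into the empty cell of the left tray. I then nudged the rider with closed fingertips in four pushes until the balance came to rest close to level, and handed the job in at about 26 s. No verdict was reported.

**Cartridges:** the moved cartridge was pressed past its spring pad until the wrist force jumped to about 10 N at the height where the cell floor should be. Afterwards all three tops read the same height (about 134 mm), as they should with each foot on the floor. The check weight also read fully home, opposite them.

**Balance:** the wrist camera puts the rocker at rest at about -0.005 rad and the scene camera gives about -0.004 rad, against a limit of ±0.015. The wrist reading has a bias of roughly -0.001 rad, judged from its readings near both stops.

**Forces and clearance:** the rider pushes read about 2 to 3 N at the wrist. The arm was well clear of everything when I handed in. The washer looked to be still on the base, and nothing on the bench looked moved. I checked both only by eye in the pictures.

**Failed check:** the top camera showed no usable pixels of the left tray because the arm hid it. The level reading therefore rests on the wrist and scene cameras only.

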